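# Hook the engine guard down with the pole

## Robot

A 7-joint arm with a two-finger parallel gripper is mounted at the origin on the work surface. World frame = base frame: x ahead of the robot, y to its left, z up, the work surface at z = 0. Lengths are in m, angles in rad, forces in N, time in s.
With the tool pointing down it reaches from about 0.425 to 0.925 m from the base axis. Payload 6.8 kg.
Tool frame: the origin (TCP) lies on the front face of the gripper's body, between the roots of the fingers; the fingertips stand 73 mm ahead of it and the grasp point (between the pads) lies 54 mm ahead of it; z points along the fingers, y is the line along which they close (so a half turn about z gives the same grasp; the last joint's range is limited). The gripper opens to 85 mm and grips with 20 to 120 N. Pads are 22 mm wide; open, the fingers measure 114 mm over their backs; the gripper's body (76 mm by 85 mm) begins 54 mm behind the grasp point. The pads swing forward as they close: fully open they stand 13 mm farther back than shut.
Start: joints at [1.194, 0.477, 0.022, 1.555, -0.011, 1.109, -0.083], TCP at [0.179, -0.651, 0.304] pointing down, gripper open.
Joint ranges: [-2.96, 2.96], [-0.34, 2.1], [-1.41, 1.46], [0.24, 2.44], [-1.37, 4.51], [0.17, 1.92], [-2.96, 2.96]. Speed limits (rad/s): [2.39, 2.39, 3.14, 3.14, 3.14, 3.14, 3.14].

## Interface

Orientations are given as a unit quaternion [w, x, y, z].
In Python, from station import bot, optics gives the robot as it stands.
- The arm moves only by the tool drive_tool, never from a script. Its argument "deltas" is a list of rows, each an object with "gripper": the closure in counts, from 0 (fully open) to 255 (shut); "offset": the shift along the tool's x, y, z in units of 1000 mm (1.0 is 1000 mm), a list of three; "angular": the turn, a rotation vector about the tool's x, y, z in units of 45 degrees (1.0 is 45 degrees), a list of three. In form: [{"gripper": gripper, "offset": [dx, dy, dz], "angular": [rx, ry, rz]}, ...]. A call has 1 to 5 rows; each row is the pose to reach, as a shift and turn from the pose commanded when the call began, along the tool's axes at that moment; what a row does not reach only later rows make up. A row lasts 1/10 s, in which the tool goes at most 50 mm and 8.59 degrees, less where a joint would pass 70% of its speed; a pose out of reach is approached as far as the arm can. A call with a number of a shift or a turn outside -1 to 1 is refused whole. A call with a gripper value outside its range is refused whole. The fingers move at their own pace and stop on an object; "grip_force" is the grip in N (left out, the last holds). Time passes only in rows, so rows that repeat a pose let the fingers close. It gives the time, the measured TCP pose, the force, the opening and the grip force at its end, in the units of the state.
- bot.get_obs(): the state, without advancing time (a new reading comes with each control period).
- optics.read_camera(name): name is "scene" or "top"; returns the picture (420x560x3 uint8, blue, green, red); there is no depth.
- optics.camera_model(name): a dict with "fx", "fy", "cx", "cy" (pixels), "dist" ([k1, k2, p1, p2, k3] as OpenCV has them; the pictures are not rectified), "cam_to_world" (4x4, takes a point from camera to world coordinates). Camera axes: x right, y up, looking along -z (the intrinsics and any distortion apply to the point x, -y, -z); pixel columns grow to the right and rows downward; lengths in m; the calibration is good to about 2 mm. A picture is of the moment at which its call begins. camera_model takes no time and is no camera call.
- bot.hand_in(): hands the job in; it is judged then, once.
The state is a dict: "t": time; "q": joint angles; "joint_vel": joint speeds; "joint_torque": joint torques, N m; "eef_pos": TCP position; "tool_rot": TCP orientation; "contact_force": force on the tool from outside, world axes, zero at the start; "torque": the same for the moment, N m; "gripper_width": opening from 0.0 (shut) to 1.0 (fully open); "grasp_force": force on a finger pad.
Only numpy, scipy, OpenCV 4.12 (cv2) and the standard library are available. Lean on these libraries where they do the work, as an engineer would, in place of code of your own. Each camera call takes 0.05 s, during which the arm holds its last target. There are 200 camera calls.

## Task

Take the hook pole from its rest, catch its hook in the orange ring at the top of the clear engine guard (the lamp leaves room only for coming up to it at a slant), and pull the guard all the way down to its stop with the hook in the ring. Then unhook the pole, leaving the guard down, and lay the pole back in its rest the way it lay. Only the pole may touch the guard, its stand and the lamp - not the arm or gripper - and leave the other things on the bench where they are.

Things in the scene. Friction and masses are not known exactly. Their poses are not given: they have to be found in the camera images.
- pole: Loose hook pole, about 0.12 kg. Origin at the centre of its red handle (70 long x 24 wide x 28 high, mm); x runs along the pole to the hook, z up as it lies in its rest. A 10 mm steel shaft runs from x = -75 to +135, where it bends square to -z as the hook's finger (10 mm thick, reaching 39 mm below the axis). It lies level, finger hanging down. Grasp the handle across its width (y).
- pole_tip (a point): Centre of the rounded end of the hook's finger: (135, 0, -34) mm in the pole's frame.
- rest: Fixed pole rest, left or right of the robot: dark base 190 x 70 x 12 mm with two blue V notches open upwards, 12 mm thick, at x = -60 and +65 mm, tops 88 mm above the bench, 58 mm wide. Origin at bench level below the handle's place; x along the resting pole to its hook, z up. The handle hangs between the notches; the bare shaft lies in both.
- rest_seat (a point): Where the pole's origin lies in the rest: 70 mm above the rest's origin, same axes. The pole can lie up to about 20 mm to either side along x.
- stand: Fixed stand: a finned engine behind a sliding guard, a lamp above. Origin on the bench under the guard's plane, midway between the posts; x away from the robot, z up. Posts 30 x 30 mm at y = +-150, 342 mm high. Base 12 mm thick, x -40 to +160. The panel lamp in front of it is fixed to the stand.
- lamp (a point): Centre of the swing-arm lamp's steel panel, 240 (along the stand's y) x 110 x 18 mm: in the stand's frame x = -196, z = 438 mm; lower edge at x = -170, z = 390, upper edge leaning towards the robot, x = -222, z = 487. It blocks an upright gripper in front of the ring; a gripper leaning 30 to 45 degrees back to the robot, the pole's hook end raised, clears it.
- guard (a joint): How far the guard is pulled down, m: 0 fully up, 0.13 at the bottom stop. It slides vertically, is counterbalanced and stays where it is left; friction of about 3 N both ways.
- sash (a point): The sliding guard: clear pane 260 wide x 130 high with yellow bars above and below (268 mm wide, 16 thick). Origin at the centre of the top bar, axes as the stand's; 300 mm above the bench when fully up, 170 mm when down. The bottom bar's lower edge is 153 mm below the origin. It carries the ring.
- ring (a point): Orange ring on the guard, 48 mm clear inside, wire 8 mm. Origin at its centre, 50 mm before the guard's plane (stand -x) at the top bar's height. z: axis of the hole, leaning 35 degrees from vertical to the robot side; x rises 35 degrees away from the robot to the ring's stalk. Best hooked with pole axes parallel to the ring's, finger in along -z; the shaft then lies 9 mm above the ring's plane.
- tray: Fixed aluminium parts tray 180 x 120 x 28 mm, origin under its centre, on the side opposite the rest.
- pawl: Red nylon starter pawl, 80 mm long, 12 high, lying in the tray; origin under its middle. Leave alone.
- probe: Brass-bodied tachometer probe, 130 mm long, 18 high, lying in the tray along x; leave alone.
- shroud: Finned aluminium cylinder shroud piece 140 x 100 x 50 mm on the bench, origin under its centre; leave alone.
- mount: Black rubber carburetor mount block 80 x 60 x 30 mm on the bench, origin under its centre; leave alone.
- socket: Chrome spark plug socket, 26 mm diameter, 70 mm high, standing on the bench, origin under its centre; leave alone.
- driver: Screwdriver 190 mm long lying on the bench; leave alone.
Mind the look-alikes: they are no part of the job. Leave any purple look-alike of the pole alone.

How it is judged:
By the outcome, as a careful person would: the job done as asked, in the order asked, and still so for the second after the job is handed in, with the robot touching nothing.
It also fails if it takes over 62 s, if anything falls off the work surface, if the arm or the gripper's body presses on something with over 40 N, if the wrist force passes 120 N, or if a joint passes its speed limit or range.

## Working session

There is one attempt and no reset: what is moved stays moved. The work goes in short steps, Python scripts to look and compute and a tool call to move; the robot and the scene stay as the last step left them, time stands still between calls to the robot, and variables do not carry over. Pictures are saved under pics/ and viewed, at most 10 in all, crops included, and the job is handed in when it is done.

Besides the shell and the picture viewer there is one more tool, called after "Call:" by a JSON object that holds its "op" and its "data". drive_tool: Moves the arm, as the interface text tells. Its arguments: {"type":"object","properties":{"deltas":{"type":"array"},"grip_force":{"type":"number"}},"required":["deltas"]}

```bash
mkdir -p pics; ls
python3 - <<'E'
from station import bot, optics
import cv2
for n in("scene","top"):
    im=optics.read_camera(n); cv2.imwrite(f"pics/{n}0.png",im)
    m=optics.camera_model(n); print(n,m)
print(bot.get_obs())
E
```

```text
pics
scene {'fx': 383.0111885176321, 'fy': 383.0111885176321, 'cx': 281.67153627720626, 'cy': 205.31471676498816, 'dist': array([-0.0386311,  0.       ,  0.       ,  0.       ,  0.       ]), 'cam_to_world': array([[-0.0962677 , -0.66186367,  0.74341712,  1.35854134],
       [ 0.99529173, -0.07246242,  0.0643706 ,  0.1016943 ],
       [ 0.01126524,  0.74611372,  0.66572322,  1.0476519 ],
       [ 0.        ,  0.        ,  0.        ,  1.        ]])}
top {'fx': 530.4823758281769, 'fy': 530.4823758281769, 'cx': 270.77060172058316, 'cy': 213.07131242872714, 'dist': array([-0.04923353,  0.        ,  0.        ,  0.        ,  0.        ]), 'cam_to_world': array([[-2.39956996e-02,  9.92018825e-01, -1.23785530e-01,
         2.89876693e-01],
       [-9.99684504e-01, -2.47297598e-02, -4.39678330e-03,
        -1.21470575e-03],
       [-7.42287821e-03,  1.23640972e-01,  9.92299255e-01,
         1.76012175e+00],
       [ 0.00000000e+00,  0.00000000e+00,  0.00000000e+00,
         1.00000000e+00]])}
{'t': 0.1, 'q': array([ 1.19393621,  0.47773215,  0.02237814,  1.55635353, -0.01150239,
        1.10933753, -0.0830817 ]), 'joint_vel': array([ 0.00048797, -0.00163425,  0.00089683, -0.00097789,  0.00174598,
        0.00076266, -0.00039259]), 'joint_torque': array([ 3.93579860e-03, -5.97759533e+01,  1.61302596e+00, -2.81954813e+01,
        1.27471058e-02,  4.94464359e-03, -2.48090691e-05]), 'eef_pos': array([ 0.17910141, -0.65036496,  0.30301328]), 'tool_rot': array([-8.31168176e-04,  9.90983836e-01,  1.33978775e-01, -1.82389520e-04]), 'contact_force': array([-0.321159  ,  0.66832932,  0.21311561]), 'torque': array([ 0.0262725,  0.0330562, -0.0253853]), 'grasp_force': 0.0, 'gripper_width': 1.002151571306696}
```

View pics/scene0.png

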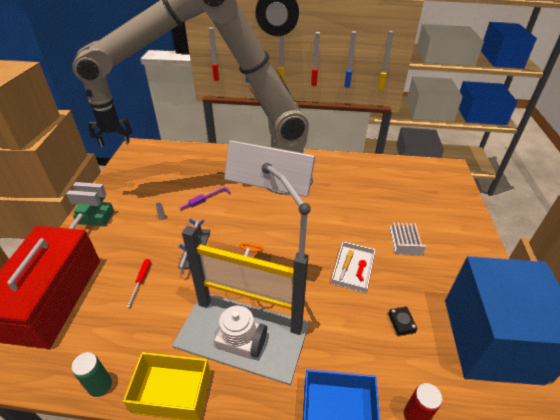

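View pics/top0.png

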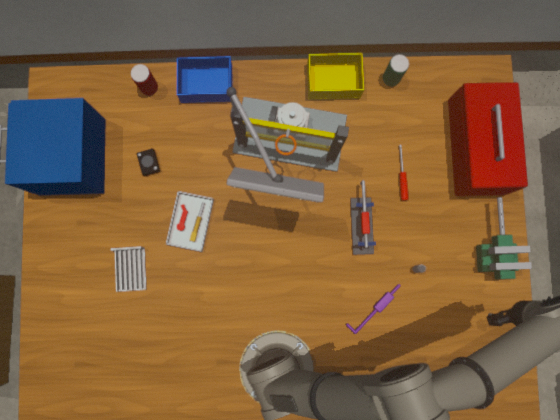

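Run:
```python
import cv2
a=cv2.imread("pics/top0.png")[80:270,215:435]; cv2.imwrite("pics/topc.png",cv2.resize(a,None,fx=3,fy=3,interpolation=cv2.INTER_CUBIC))
b=cv2.imread("pics/scene0.png")[130:330,140:340]; cv2.imwrite("pics/scc.png",cv2.resize(b,None,fx=3,fy=3,interpolation=cv2.INTER_CUBIC))
```

```text
(no output)
```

View pics/topc.png

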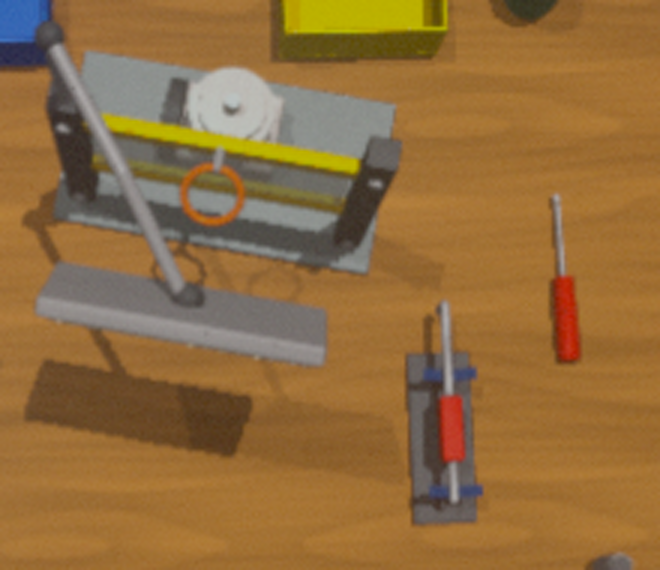

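View pics/scc.png

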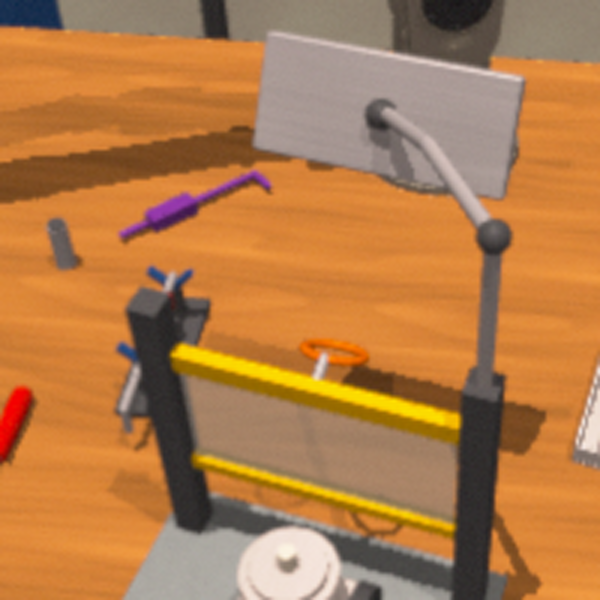

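```bash
cat > h.py <<'E'
import numpy as np, cv2
from scipy.optimize import least_squares
from scipy.spatial.transform import Rotation as R
from station import bot, optics
M={n:optics.camera_model(n) for n in("scene","top")}
def proj(n,P):
    m=M[n]; T=np.linalg.inv(m["cam_to_world"]); P=np.atleast_2d(P)@T[:3,:3].T+T[:3,3]
    K=np.array([[m["fx"],0,m["cx"]],[0,m["fy"],m["cy"]],[0,0,1]])
    return cv2.projectPoints((P*[1,-1,-1]).reshape(-1,1,3),np.zeros(3),np.zeros(3),K,m["dist"])[0].reshape(-1,2)
def fit(obs,x0):
    "obs: (cam,px,py,X,Y,Z local m) ; planar pose x,y,yaw"
    def w(p,L): c,s=np.cos(p[2]),np.sin(p[2]); return [p[0]+c*L[0]-s*L[1],p[1]+s*L[0]+c*L[1],L[2]]
    f=lambda p:np.concatenate([proj(o[0],w(p,o[3:]))[0]-o[1:3] for o in obs])
    r=least_squares(f,x0,loss="soft_l1"); return r.x,r.fun.reshape(-1,2)
tc=lambda u,v:("top",215+(u-1)/3,80+(v-1)/3)
sc=lambda u,v:("scene",140+(u-1)/3,130+(v-1)/3)
E
python3 - <<'E'
from h import *
np.set_printoptions(precision=4,suppress=True)
S=[tc(212,194)+(-.05,0,.3),tc(384,149)+(0,-.15,.342),tc(66,107)+(0,.15,.342),sc(334,352)+(-.05,0,.3),
   sc(152,303)+(0,-.15,.342),sc(484,387)+(0,.15,.342),
   tc(182,313)+(-.196,0,.438),sc(388,115)+(-.196,0,.438),
   sc(268,32)+(-.222,-.12,.487),sc(254,147)+(-.170,-.12,.39),sc(523,77)+(-.222,.12,.487),sc(504,197)+(-.17,.12,.39)]
print(*fit(S,[.6,0,0]))
P=[tc(445,302)+(.14,0,.07),tc(455,502)+(-.075,0,.07),tc(453,429)+(0,0,.084)]
print(*fit(P,[.4,-.2,0]))
Q=[tc(407,355)+(.095,.035,.012),tc(468,352)+(.095,-.035,.012),tc(478,520)+(-.095,-.035,.012),tc(414,524)+(-.095,.035,.012)]
print(*fit(Q,[.4,-.2,0]))
E
```

```text
[ 0.722  -0.0488 -0.2035] [[-0.6928 -2.2688]
 [-0.8734  0.8341]
 [-1.9709 -3.7785]
 [-0.2828 -6.3178]
 [-1.7012 -0.6945]
 [ 0.1271 -1.4125]
 [ 0.209  -0.5523]
 [-1.2859 -0.4706]
 [-0.2044 -0.8388]
 [-0.1189  0.1962]
 [ 0.685  -0.307 ]
 [-0.0435  0.6775]]
[ 0.46   -0.295   0.0032] [[-0.0546  0.0152]
 [-0.1084 -0.2454]
 [ 0.163   0.23  ]]
[ 0.4593 -0.2943  0.0077] [[-0.3942 -0.5955]
 [ 0.2088 -0.2664]
 [ 0.0193  0.7651]
 [ 0.1436  0.1424]]
```

Run:
```python
from h import *
np.set_printoptions(precision=4,suppress=True)
S=[tc(212,194)+(-.05,0,.3),tc(384,149)+(0,-.15,.342),tc(66,107)+(0,.15,.342),sc(334,352)+(-.05,0,.3),
   sc(152,303)+(0,-.15,.342),sc(484,387)+(0,.15,.342),
   sc(268,32)+(-.222,-.12,.487),sc(254,147)+(-.170,-.12,.39),sc(523,77)+(-.222,.12,.487),sc(504,197)+(-.17,.12,.39),
   tc(103,120)+(0,.134,.308),tc(360,166)+(0,-.134,.308)]
# ring triangulated freely
g=lambda p:np.concatenate([proj(o[0],p)[0]-o[1:3] for o in (S[0],S[3])])
r=least_squares(g,[.65,0,.3]);print("ring",r.x,r.fun)
for i,j in((1,4),(2,5)):
    g=lambda p:np.concatenate([proj(o[0],p)[0]-o[1:3] for o in (S[i],S[j])])
    r=least_squares(g,[.65,0,.3]);print("post",r.x,r.fun)
p,e=fit([S[i] for i in(1,2,4,5,6,7,8,9)],[.7,0,-.2]);print(p,e)
# overlay
c,s=np.cos(p[2]),np.sin(p[2]);W=lambda L:np.array([p[0]+c*L[0]-s*L[1],p[1]+s*L[0]+c*L[1],L[2]])
ims={n:cv2.imread(f"pics/{n}0.png") for n in M}
big={"top":cv2.resize(ims["top"][80:270,215:345],None,fx=4,fy=4),"scene":cv2.resize(ims["scene"][130:320,180:320],None,fx=4,fy=4)}
off={"top":(215,80),"scene":(180,130)}
L=[]
for y in(-.15,.15):
    for a,b in((-.015,-.015),(-.015,.015),(.015,.015),(.015,-.015)): L.append([(a,y+b,.012),(a,y+b,.342)])
L+=[[(-.008,-.134,.3),(-.008,.134,.3)],[(0,-.134,.308),(0,.134,.308)],[(-.222,-.12,.487),(-.222,.12,.487)],[(-.17,-.12,.39),(-.17,.12,.39)],[(-.04,-.18,.012),(-.04,.18,.012)]]
th=np.linspace(0,2*np.pi,40);a=np.radians(35)
C=[(-.05+.028*np.cos(t)*np.cos(a),.028*np.sin(t),.3+.028*np.cos(t)*np.sin(a)) for t in th];L.append(C)
for n in M:
    for l in L:
        q=(proj(n,np.array([W(k) for k in l]))-off[n]+.5)*4-.5
        cv2.polylines(big[n],[np.int32(np.round(q))],False,(255,255,0) if len(l)==2 else (0,255,0),1)
h=760;cv2.imwrite("pics/ov.png",np.hstack([cv2.copyMakeBorder(big[n],0,h-big[n].shape[0],0,0,0) for n in M])[:, :] )
cv2.imwrite("pics/ov.png",cv2.resize(cv2.imread("pics/ov.png"),(800,563),interpolation=cv2.INTER_AREA))
```

```text
ring [ 0.6727 -0.0401  0.2747] [-0.3806  0.0647 -0.3625 -0.0096]
post [ 0.6931 -0.1945  0.3414] [-1.3904  0.3933 -1.3335 -0.0902]
post [0.7454 0.0961 0.3285] [-0.8701  0.0716 -0.7644  0.004 ]
[ 0.7225 -0.0491 -0.2019] [[-0.784   0.5584]
 [-1.9049 -3.8947]
 [-1.8897 -0.4896]
 [ 0.0412 -1.3149]
 [-0.4705 -0.7222]
 [-0.354   0.3319]
 [ 0.4772 -0.2538]
 [-0.2184  0.7432]]
```

View pics/ov.png

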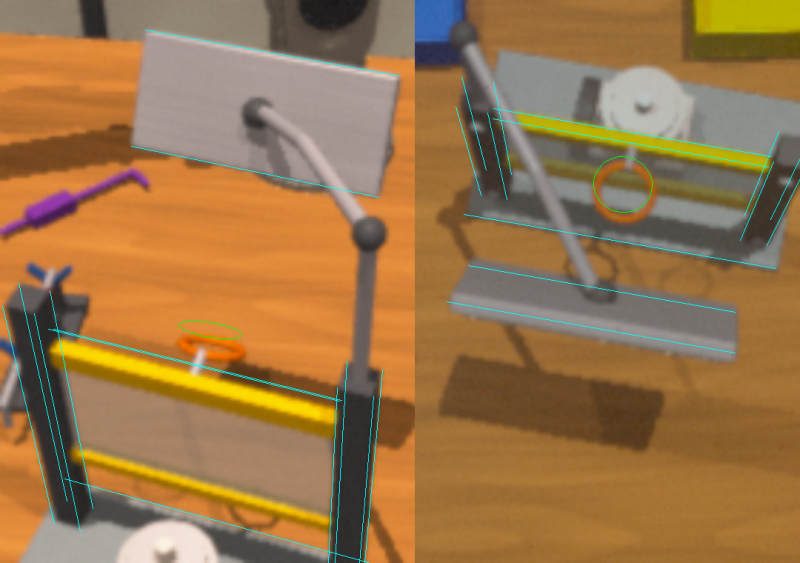

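```bash
cat >> h.py <<'E'
np.set_printoptions(precision=4,suppress=True)
GR=.054
ST=np.array([.7225,-.0491]);YAW=-.202
def tool(R_pole): return R_pole*R.from_rotvec([np.pi,0,0])      # tool x=pole x, z=-pole z
def pole_R(yaw,pitch): return R.from_euler("z",yaw)*R.from_euler("y",-pitch)  # pitch raises hook
def now():
    o=bot.get_obs(); q=o["tool_rot"]; return o,np.array(o["eef_pos"]),R.from_quat([q[1],q[2],q[3],q[0]])
def delta(tcp,Rt,tag=""):
    o,p,r=now(); d=r.inv().apply(np.asarray(tcp)-p); w=(r.inv()*Rt).as_rotvec()/(np.pi/4)
    print(tag,"offset",d.round(4),"angular",w.round(4),"rows>=",round(max(np.linalg.norm(d)/.05,np.linalg.norm(w)*45/8.59),1))
def status():
    o,p,r=now(); print("t",round(o["t"],2),"tcp",p,"F",o["contact_force"],"w",round(o["gripper_width"],3),"gf",round(o["grasp_force"],1),"q",o["q"])
def pole_tcp(P,Rp,g=np.zeros(3)): return np.asarray(P)+Rp.apply([0,0,GR])+Rp.apply(g)
E
python3 - <<'E'
from h import *
Rp=pole_R(.005,0); delta([.46,-.295,.21],tool(Rp)); status()
E
```

```text
offset [ 0.3652 -0.2679  0.0934] angular [-0.0021  0.0005  0.3358] rows>= 9.2
t 0.1 tcp [ 0.1791 -0.6504  0.303 ] F [-0.3212  0.6683  0.2131] w 1.002 gf 0.0 q [ 1.1939  0.4777  0.0224  1.5564 -0.0115  1.1093 -0.0831]
```

Call:
{"op": "drive_tool", "data": {"deltas": [{"gripper": 0, "offset": [0.04, -0.029, 0.01], "angular": [0, 0, 0.037]}, {"gripper": 0, "offset": [0.075, -0.055, 0.019], "angular": [0, 0, 0.07]}, {"gripper": 0, "offset": [0.11, -0.081, 0.028], "angular": [0, 0, 0.1]}, {"gripper": 0, "offset": [0.15, -0.11, 0.038], "angular": [0, 0, 0.137]}, {"gripper": 0, "offset": [0.18, -0.132, 0.046], "angular": [0, 0, 0.165]}]}}

```text
t: 0.6
eef_pos: [0.3194, -0.4728, 0.2571]
tool_rot: [-0.001, 0.998, 0.07, 0.0]
contact_force: [1.1, -0.4, 0.2]
gripper_width: 1.0
grasp_force: 0.0
```

Run:
```python
from h import *
Rp=pole_R(.005,0); delta([.46,-.295,.21],tool(Rp)); status()
```

```text
offset [ 0.164  -0.1564  0.0473] angular [-0.0019 -0.0001  0.1719] rows>= 4.6
t 0.6 tcp [ 0.3194 -0.4728  0.2571] F [ 1.1478 -0.3657  0.1987] w 1.0 gf 0.0 q [ 0.8879  0.3574 -0.0251  1.8552  0.0098  0.9302 -0.5723]
```

Works with high fidelity.

Call:
{"op": "drive_tool", "data": {"deltas": [{"gripper": 0, "offset": [0.035, -0.033, 0.01], "angular": [0, 0, 0.037]}, {"gripper": 0, "offset": [0.07, -0.066, 0.02], "angular": [0, 0, 0.073]}, {"gripper": 0, "offset": [0.105, -0.1, 0.03], "angular": [0, 0, 0.11]}, {"gripper": 0, "offset": [0.14, -0.133, 0.04], "angular": [0, 0, 0.146]}, {"gripper": 0, "offset": [0.164, -0.156, 0.047], "angular": [0, 0, 0.172]}]}}

```text
t: 1.1
eef_pos: [0.4603, -0.2949, 0.2101]
tool_rot: [-0.001, 1.0, 0.003, -0.0]
contact_force: [0.9, 0.1, -0.3]
gripper_width: 1.003
grasp_force: 0.0
```

Call:
{"op": "drive_tool", "data": {"deltas": [{"gripper": 0, "offset": [0, 0, 0], "angular": [0, 0, 0]}, {"gripper": 0, "offset": [0, 0, 0], "angular": [0, 0, 0]}]}}

```text
t: 1.3
eef_pos: [0.4586, -0.2979, 0.2105]
tool_rot: [-0.0, 1.0, 0.003, -0.001]
contact_force: [-1.0, -0.3, 0.8]
gripper_width: 1.005
grasp_force: 0.0
```

Run:
```python
from h import *
im=optics.read_camera("top"); cv2.imwrite("pics/t1.png",cv2.resize(im[160:270,310:420],None,fx=5,fy=5,interpolation=cv2.INTER_CUBIC))
im=optics.read_camera("scene"); cv2.imwrite("pics/s1.png",cv2.resize(im[170:300,140:260],None,fx=4,fy=4,interpolation=cv2.INTER_CUBIC))
Rp=pole_R(.005,0); delta([.46,-.295,.124],tool(Rp)); status()
```

```text
offset [ 0.0025 -0.0048  0.0869] angular [ 0.0008  0.0008 -0.0035] rows>= 1.7
t 1.4 tcp [ 0.4576 -0.2998  0.2109] F [-0.008  -0.2127 -0.0112] w 1.0 gf 0.0 q [ 0.5263  0.3812 -0.0751  1.9459  0.0395  0.8161 -1.1391]
```

Call:
{"op": "drive_tool", "data": {"deltas": [{"gripper": 0, "offset": [0.002, -0.004, 0.03], "angular": [0, 0, 0]}, {"gripper": 0, "offset": [0.0025, -0.0048, 0.06], "angular": [0, 0, 0]}, {"gripper": 0, "offset": [0.0025, -0.0048, 0.08], "angular": [0, 0, 0]}, {"gripper": 0, "offset": [0.0025, -0.0048, 0.087], "angular": [0, 0, 0]}, {"gripper": 0, "offset": [0.0025, -0.0048, 0.087], "angular": [0, 0, 0]}]}}

```text
t: 1.9
eef_pos: [0.4599, -0.2947, 0.1234]
tool_rot: [-0.0, 1.0, 0.001, -0.001]
contact_force: [0.5, -0.2, -0.1]
gripper_width: 0.999
grasp_force: 0.0
```

Call:
{"op": "drive_tool", "data": {"deltas": [{"gripper": 0, "offset": [0, 0, 0], "angular": [0, 0, 0]}]}}

```text
t: 2.0
eef_pos: [0.4611, -0.2947, 0.1248]
tool_rot: [0.0, 1.0, 0.001, 0.001]
contact_force: [-1.0, 0.3, -0.8]
gripper_width: 0.999
grasp_force: 0.0
```

Run:
```python
from h import *
im=optics.read_camera("scene"); cv2.imwrite("pics/s2.png",cv2.resize(im[170:300,130:270],None,fx=4,fy=4,interpolation=cv2.INTER_CUBIC))
Rp=pole_R(.005,0); delta([.46,-.295,.124],tool(Rp)); status()
```

```text
offset [-0.0014  0.0004  0.0011] angular [ 0.0015 -0.0022 -0.0024] rows>= 0.0
t 2.05 tcp [ 0.4614 -0.2946  0.1251] F [ 0.0348 -0.4194 -0.1535] w 1.003 gf 0.0 q [ 0.5108  0.5093 -0.0716  1.9959  0.0592  0.6362 -1.167 ]
```

View pics/s2.png

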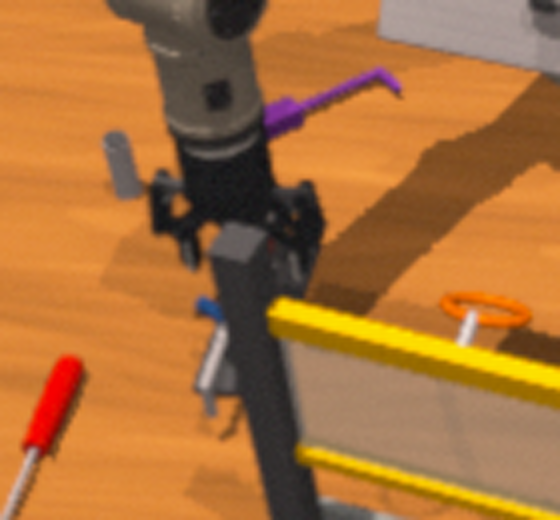

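The fingers straddle the handle behind the right post (~(245,250) in the crop). I close the gripper.

Call:
{"op": "drive_tool", "data": {"deltas": [{"gripper": 255, "offset": [0, 0, 0], "angular": [0, 0, 0]}, {"gripper": 255, "offset": [0, 0, 0], "angular": [0, 0, 0]}, {"gripper": 255, "offset": [0, 0, 0], "angular": [0, 0, 0]}, {"gripper": 255, "offset": [0, 0, 0], "angular": [0, 0, 0]}, {"gripper": 255, "offset": [0, 0, 0], "angular": [0, 0, 0]}], "grip_force": 100}}

```text
t: 2.55
eef_pos: [0.4612, -0.2934, 0.1243]
tool_rot: [-0.0, 1.0, 0.002, 0.0]
contact_force: [-0.5, 1.3, 5.1]
gripper_width: 0.266
grasp_force: 97.6
```

Call:
{"op": "drive_tool", "data": {"deltas": [{"gripper": 255, "offset": [0, 0, 0], "angular": [0, 0, 0]}, {"gripper": 255, "offset": [0, 0, 0], "angular": [0, 0, 0]}, {"gripper": 255, "offset": [0, 0, 0], "angular": [0, 0, 0]}, {"gripper": 255, "offset": [0, 0, 0], "angular": [0, 0, 0]}], "grip_force": 100}}

```text
t: 2.95
eef_pos: [0.4612, -0.2934, 0.1243]
tool_rot: [-0.0, 1.0, 0.002, 0.0]
contact_force: [-1.2, 2.4, 6.1]
gripper_width: 0.265
grasp_force: 97.7
```

Call:
{"op": "drive_tool", "data": {"deltas": [{"gripper": 255, "offset": [0, 0, -0.03], "angular": [0, 0, 0]}, {"gripper": 255, "offset": [0, 0, -0.07], "angular": [0, 0, 0]}, {"gripper": 255, "offset": [0, 0, -0.11], "angular": [0, 0, 0]}, {"gripper": 255, "offset": [0, 0, -0.14], "angular": [0, 0, 0]}, {"gripper": 255, "offset": [0, 0, -0.15], "angular": [0, 0, 0]}]}}

```text
t: 3.45
eef_pos: [0.4621, -0.2943, 0.277]
tool_rot: [0.001, 1.0, 0.002, 0.002]
contact_force: [0.5, 0.6, -2.8]
gripper_width: 0.268
grasp_force: 98.1
```

Run:
```python
from h import *
status()
RING=np.array([.6727,-.0401,.275]); Rp=pole_R(YAW,np.radians(37))
for y in (-.2,0):
  for up in (.06,0):
    T=RING+Rp.apply([-.135,y,.009+up]); print(y,up,"pole",T,"tcp",pole_tcp(T,Rp))
T=RING+Rp.apply([-.135,-.2,.069]);delta(pole_tcp(T,Rp),tool(Rp))
```

```text
t 3.45 tcp [ 0.4621 -0.2943  0.277 ] F [ 0.5033  0.6043 -2.7542] w 0.268 gf 98.1 q [ 0.5191  0.2984 -0.0799  1.8889  0.0292  0.9503 -1.1411]
-0.2 0.06 pole [ 0.4863 -0.2061  0.2489] tcp [ 0.4544 -0.1996  0.292 ]
-0.2 0 pole [ 0.5216 -0.2133  0.2009] tcp [ 0.4898 -0.2068  0.2441]
0 0.06 pole [ 0.5264 -0.0101  0.2489] tcp [ 0.4946 -0.0036  0.292 ]
0 0 pole [ 0.5618 -0.0174  0.2009] tcp [ 0.5299 -0.0109  0.2441]
 offset [-0.0072 -0.0947 -0.0152] angular [-0.0821  0.8132  0.2537] rows>= 4.5
```

Call:
{"op": "drive_tool", "data": {"deltas": [{"gripper": 255, "offset": [-0.001, -0.018, -0.003], "angular": [-0.016, 0.16, 0.05]}, {"gripper": 255, "offset": [-0.003, -0.036, -0.006], "angular": [-0.032, 0.32, 0.1]}, {"gripper": 255, "offset": [-0.004, -0.055, -0.009], "angular": [-0.048, 0.48, 0.15]}, {"gripper": 255, "offset": [-0.006, -0.075, -0.012], "angular": [-0.065, 0.65, 0.2]}, {"gripper": 255, "offset": [-0.007, -0.095, -0.015], "angular": [-0.082, 0.813, 0.254]}]}}

```text
t: 3.95
eef_pos: [0.4513, -0.1982, 0.2892]
tool_rot: [0.029, 0.945, -0.097, 0.311]
contact_force: [38.6, -39.8, 21.0]
gripper_width: 0.266
grasp_force: 100.1
```

Call:
{"op": "drive_tool", "data": {"deltas": [{"gripper": 255, "offset": [0, 0, 0], "angular": [0, 0, 0]}, {"gripper": 255, "offset": [0, 0, 0], "angular": [0, 0, 0]}, {"gripper": 255, "offset": [0, 0, 0], "angular": [0, 0, 0]}]}}

```text
t: 4.25
eef_pos: [0.4541, -0.2, 0.2908]
tool_rot: [0.031, 0.945, -0.096, 0.313]
contact_force: [0.1, 0.0, -0.3]
gripper_width: 0.264
grasp_force: 100.3
```

Run:
```python
from h import *
status()
RING=np.array([.6727,-.0401,.275]); Rp=pole_R(YAW,np.radians(37))
T=RING+Rp.apply([-.135,-.2,.069]);delta(pole_tcp(T,Rp),tool(Rp))
o,p,r=now(); Rp=r*R.from_rotvec([np.pi,0,0]); O=p-Rp.apply([0,0,GR])
im=optics.read_camera("scene")
pts=proj("scene",[O+Rp.apply(v) for v in([-.035,0,0],[.035,0,0],[.135,0,0],[.135,0,-.034])])
print("proj",pts)
c=cv2.resize(im[100:320,120:340],None,fx=3,fy=3,interpolation=cv2.INTER_CUBIC)[:600]
for q in pts: cv2.circle(c,tuple(np.int32((q-[120,100]+.5)*3)),2,(255,255,0),-1)
cv2.imwrite("pics/s3.png",c)
```

```text
t 4.25 tcp [ 0.4541 -0.2     0.2908] F [ 0.0636  0.006  -0.2709] w 0.264 gf 100.3 q [ 0.5121  0.0276 -0.1846  2.3269 -0.4451  0.1688 -1.0279]
 offset [ 0.0009 -0.0005 -0.0009] angular [-0.0022  0.0086 -0.0008] rows>= 0.0
proj [[212.4412 203.7036]
 [203.1664 205.0701]
 [187.8975 207.321 ]
 [186.0196 219.1342]]
```

View pics/s3.png

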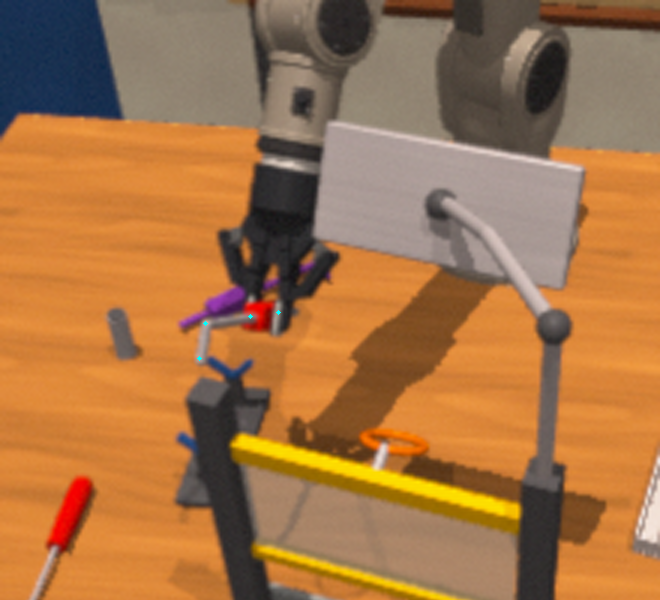

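```bash
cat > kin.py <<'E'
from h import *
D=np.array([[.4777,1.5564,1.1093,.6746,.303],[.3574,1.8552,.9302,.5706,.2571],[.3812,1.9459,.8161,.547,.2109],[.5093,1.9959,.6362,.5475,.1251],[.2984,1.8889,.9503,.5479,.277],[.0276,2.3269,.1688,.4962,.2908]])
def fk(k,a,b,c):
    h,L1,L2,L3=k; return L1*np.sin(a)+L2*np.sin(a+b)+L3*np.sin(a+b+c),h+L1*np.cos(a)+L2*np.cos(a+b)+L3*np.cos(a+b+c)
f=lambda k:np.concatenate([np.subtract(fk(k,*d[:3]),d[3:]) for d in D])
s=least_squares(f,[.3,.4,.4,.2]);print(s.x,abs(s.fun).max());k=s.x
def ik(r,z,lean): return least_squares(lambda q:[*np.subtract(fk(k,*q),(r,z)),q.sum()-np.pi+lean],[.3,1.9,.6]).x
RING=np.array([.6727,-.0401,.275])
for deg in(25,30,35):
    Rp=pole_R(YAW,np.radians(deg))
    for nm,up,dn in(("pre",.05,0),("hook",0,0),("down",0,.105),("out",.05,.105)):
        t=pole_tcp(RING+Rp.apply([-.135,0,.009+up])-[0,0,dn],Rp); print(deg,nm,t,ik(np.hypot(*t[:2]),t[2],np.radians(deg)*.985))
E
python3 kin.py
```

```text
[0.279  0.5505 0.4714 0.2549] 0.001945052274796244
25 pre [ 0.5061 -0.006   0.3204] [0.0337 2.1655 0.5125]
25 hook [ 0.5268 -0.0102  0.275 ] [0.1323 2.1788 0.4007]
25 down [ 0.5268 -0.0102  0.17  ] [0.3172 2.268  0.1265]
25 out [ 0.5061 -0.006   0.2154] [0.2005 2.2778 0.2335]
30 pre [ 0.5028 -0.0053  0.3054] [0.0279 2.2388 0.3591]
30 hook [ 0.5273 -0.0103  0.2621] [0.138  2.24   0.2479]
30 down [ 0.5273 -0.0103  0.1571] [ 0.3429  2.3212 -0.0383]
30 out [ 0.5028 -0.0053  0.2004] [0.2179 2.3442 0.0638]
35 pre [ 0.5009 -0.0049  0.2901] [0.0345 2.3087 0.1968]
35 hook [ 0.529  -0.0107  0.2492] [0.1547 2.2971 0.088 ]
35 down [ 0.529  -0.0107  0.1442] [ 0.3813  2.3686 -0.21  ]
35 out [ 0.5009 -0.0049  0.1851] [ 0.2511  2.4053 -0.1166]
```

```bash
cat > kin2.py <<'E'
from h import *
h,L1,L2,L3=.279,.5505,.4714,.2549
Rs=R.from_euler("z",YAW)
v=np.array([-.052,0,.097]);v/=np.linalg.norm(v);n=np.cross([0,1,0],v)
LAMP=np.array([Rs.apply(np.array([-.196,0,.438])+u*np.array([0,1,0])+a*v+b*n) for u in np.linspace(-.12,.12,13) for a in np.linspace(-.055,.055,7) for b in(-.009,.009)])+[ST[0],ST[1],0]
def seg(a,b):
    d=b-a; t=np.clip(((LAMP-a)@d)/(d@d),0,1); return np.linalg.norm(LAMP-a-t[:,None]*d,axis=1).min()
def j6(tcp,zp):
    w=tcp+L3*zp; r=np.hypot(w[0],w[1]); z=w[2]-h; D=np.hypot(r,z)
    g=np.arccos((L1**2+L2**2-D**2)/(2*L1*L2)); J4=np.pi-g
    J2=np.arctan2(r,z)-np.arctan2(L2*np.sin(J4),L1+L2*np.cos(J4))
    e=np.array([w[0]/r,w[1]/r,0]); f=np.sin(J2+J4)*e+np.array([0,0,np.cos(J2+J4)])
    el=L1*np.sin(J2)*e+np.array([0,0,h+L1*np.cos(J2)])
    return np.arccos(np.clip(f@-zp,-1,1)),J2,J4,seg(tcp,w),seg(w,el)
E
python3 - <<'E'
from kin2 import *
RING=np.array([.6727,-.0401,.275])
for dy in(0,-20,-35,25):
  for deg in(15,20,25,30,35):
    Rp=pole_R(YAW+np.radians(dy),np.radians(deg)); o=[]
    for up,dn in((.05,0),(0,0),(0,.105),(.05,.105)):
        t=pole_tcp(RING+Rp.apply([-.135,0,.009+up])-[0,0,dn],Rp); a=j6(t,Rp.apply([0,0,1])); o.append("%.2f/%.2f c%.3f %.3f"%(a[0],a[2],a[3],a[4]))
    print(dy,deg,o)
E
```

```text
0 15 ['0.80/2.01 c0.015 0.122', '0.69/2.05 c0.015 0.073', '0.44/2.15 c0.048 0.048', '0.55/2.13 c0.043 0.047']
0 20 ['0.66/2.09 c0.037 0.118', '0.55/2.11 c0.037 0.072', '0.30/2.21 c0.078 0.078', '0.40/2.21 c0.073 0.074']
0 25 ['0.52/2.16 c0.060 0.120', '0.41/2.18 c0.060 0.081', '0.16/2.27 c0.107 0.107', '0.26/2.28 c0.104 0.105']
0 30 ['0.38/2.24 c0.080 0.129', '0.28/2.24 c0.080 0.097', '0.12/2.32 c0.132 0.133', '0.14/2.34 c0.132 0.136']
0 35 ['0.25/2.31 c0.094 0.143', '0.17/2.30 c0.094 0.116', '0.25/2.37 c0.154 0.154', '0.19/2.40 c0.154 0.167']
-20 15 ['0.88/1.94 c0.007 0.115', '0.77/1.98 c0.007 0.068', '0.54/2.08 c0.039 0.039', '0.64/2.06 c0.030 0.034']
-20 20 ['0.78/2.01 c0.026 0.109', '0.67/2.04 c0.026 0.062', '0.45/2.13 c0.065 0.065', '0.55/2.12 c0.059 0.060']
-20 25 ['0.69/2.07 c0.047 0.107', '0.59/2.09 c0.047 0.067', '0.39/2.18 c0.093 0.093', '0.48/2.18 c0.089 0.089']
-20 30 ['0.62/2.13 c0.070 0.112', '0.53/2.14 c0.070 0.080', '0.38/2.22 c0.120 0.119', '0.45/2.23 c0.120 0.120']
-20 35 ['0.58/2.19 c0.084 0.124', '0.50/2.19 c0.084 0.099', '0.43/2.25 c0.142 0.139', '0.46/2.28 c0.14
[... 424 characters left out ...]
0.094', '0.65/2.09 c0.096 0.100']
-35 35 ['0.81/2.04 c0.062 0.107', '0.72/2.05 c0.062 0.080', '0.60/2.11 c0.119 0.114', '0.66/2.12 c0.119 0.126']
25 15 ['0.82/1.99 c0.003 0.112', '0.72/2.03 c0.003 0.064', '0.47/2.13 c0.033 0.033', '0.58/2.11 c0.023 0.027']
25 20 ['0.70/2.06 c0.020 0.105', '0.59/2.09 c0.020 0.057', '0.35/2.18 c0.058 0.058', '0.45/2.18 c0.052 0.052']
25 25 ['0.58/2.14 c0.040 0.100', '0.48/2.15 c0.040 0.059', '0.26/2.24 c0.086 0.086', '0.34/2.25 c0.081 0.081']
25 30 ['0.48/2.21 c0.063 0.103', '0.38/2.21 c0.063 0.071', '0.24/2.29 c0.112 0.112', '0.28/2.31 c0.111 0.112']
25 35 ['0.39/2.27 c0.078 0.115', '0.32/2.26 c0.078 0.090', '0.31/2.33 c0.134 0.130', '0.30/2.36 c0.134 0.142']
```

```bash
cat >> kin2.py <<'E'
RING=np.array([.6727,-.0401,.275]); HP=pole_R(YAW-np.radians(18),np.radians(33))
def hook(up=0,dn=0,lat=0,bx=0,Rp=HP): return pole_tcp(RING+Rp.apply([-.135-bx,0,.009+up])+Rs.apply([0,lat,0])-[0,0,dn],Rp)
E
python3 - <<'E'
from kin2 import *
for a in (dict(up=.055,lat=-.2),dict(up=.055,lat=-.15),dict(up=.055,lat=-.1),dict(up=.055,lat=-.05),dict(up=.055),dict(),dict(dn=.105),dict(up=.055,dn=.105)):
    t=hook(**a); print(a,t,np.array(j6(t,HP.apply([0,0,1]))))
delta(hook(up=.055,lat=-.18),tool(HP))
E
```

```text
{'up': 0.055, 'lat': -0.2} [ 0.4782 -0.1484  0.3004] [0.3239 0.0284 2.2744 0.0817 0.1257]
{'up': 0.055, 'lat': -0.15} [ 0.4882 -0.0995  0.3004] [0.3809 0.0329 2.2697 0.0802 0.1258]
{'up': 0.055, 'lat': -0.1} [ 0.4983 -0.0505  0.3004] [0.4452 0.0489 2.2526 0.0799 0.1257]
{'up': 0.055, 'lat': -0.05} [ 0.5083 -0.0015  0.3004] [0.5108 0.0754 2.2236 0.0802 0.1258]
{'up': 0.055} [0.5183 0.0475 0.3004] [0.5746 0.1105 2.1833 0.0799 0.1257]
{} [0.5444 0.0327 0.2543] [0.4773 0.2164 2.1866 0.0799 0.0944]
{'dn': 0.105} [0.5444 0.0327 0.1493] [0.3817 0.4139 2.2561 0.135  0.1346]
{'up': 0.055, 'dn': 0.105} [0.5183 0.0475 0.1954] [0.4258 0.2939 2.2769 0.135  0.1418]
 offset [ 0.0161 -0.0755  0.0002] angular [-0.2307 -0.0794  0.3274] rows>= 2.1
```

Call:
{"op": "drive_tool", "data": {"deltas": [{"gripper": 255, "offset": [0.003, -0.015, 0], "angular": [-0.046, -0.016, 0.065]}, {"gripper": 255, "offset": [0.006, -0.03, 0], "angular": [-0.092, -0.032, 0.13]}, {"gripper": 255, "offset": [0.01, -0.046, 0], "angular": [-0.14, -0.048, 0.2]}, {"gripper": 255, "offset": [0.013, -0.062, 0], "angular": [-0.19, -0.064, 0.265]}, {"gripper": 255, "offset": [0.016, -0.0755, 0], "angular": [-0.231, -0.079, 0.327]}]}}

```text
t: 4.8
eef_pos: [0.4673, -0.1501, 0.2906]
tool_rot: [0.04, 0.946, -0.173, 0.272]
contact_force: [0.2, 0.6, -1.9]
gripper_width: 0.265
grasp_force: 100.3
```

Call:
{"op": "drive_tool", "data": {"deltas": [{"gripper": 255, "offset": [0, 0, 0], "angular": [0, 0, 0]}, {"gripper": 255, "offset": [0, 0, 0], "angular": [0, 0, 0]}]}}

```text
t: 5.0
eef_pos: [0.4671, -0.1496, 0.2906]
tool_rot: [0.039, 0.946, -0.17, 0.273]
contact_force: [-0.7, -1.2, -1.1]
gripper_width: 0.265
grasp_force: 100.3
```

Run:
```python
from kin2 import *
status()
delta(hook(up=.055,lat=-.18),tool(HP))
delta(hook(up=.055,lat=0),tool(HP))
```

```text
t 5.0 tcp [ 0.4671 -0.1496  0.2906] F [-0.6613 -1.2229 -1.0964] w 0.265 gf 100.3 q [ 0.2842  0.0176 -0.1544  2.3043  0.3676  0.2882 -2.1207]
 offset [ 0.011  -0.0249 -0.0042] angular [-0.134   0.0252  0.1652] rows>= 1.1
 offset [-0.0134 -0.2029 -0.0154] angular [-0.134   0.0252  0.1652] rows>= 4.1
```

Run:
```python
from kin2 import *
def j5(t,Rp):
    zp=Rp.apply([0,0,1]); w=t+L3*zp; az=np.arctan2(w[1],w[0]); a=j6(t,zp); lat=-zp@np.array([-np.sin(az),np.cos(az),0])
    s5=np.arcsin(np.clip(lat/np.sin(a[0]),-1,1)); yaw=np.arctan2(*Rp.apply([1,0,0])[1::-1]); return -s5,yaw-1.546-az+s5
for dy in(-18,10,15,20,25,30):
  for deg in(25,30,33,36):
    Rp=pole_R(YAW+np.radians(dy),np.radians(deg)); o=[]
    for up,dn,lat in((.055,0,-.15),(.055,0,0),(0,0,0),(0,.105,0),(.055,.105,0)):
        t=hook(up=up,dn=dn,lat=lat,Rp=Rp); a=j6(t,Rp.apply([0,0,1])); o.append("%.2f %.2f %.2f c%.3f"%(a[0],*j5(t,Rp),min(a[3:])))
    print(dy,deg,o)
```

```text
-18 25 ['0.57 0.31 -2.25 c0.050', '0.68 0.47 -2.76 c0.050', '0.57 0.53 -2.79 c0.050', '0.37 0.86 -3.11 c0.096', '0.46 0.69 -2.98 c0.092']
-18 30 ['0.45 0.49 -2.45 c0.072', '0.61 0.66 -2.99 c0.071', '0.50 0.77 -3.05 c0.071', '0.36 1.27 -3.55 c0.122', '0.42 1.02 -3.35 c0.122']
-18 33 ['0.38 0.66 -2.64 c0.080', '0.57 0.80 -3.15 c0.080', '0.48 0.94 -3.24 c0.080', '0.38 1.50 -3.80 c0.135', '0.43 1.24 -3.59 c0.135']
-18 36 ['0.33 0.90 -2.89 c0.089', '0.55 0.96 -3.33 c0.089', '0.47 1.13 -3.44 c0.089', '0.42 1.44 -3.76 c0.145', '0.45 1.45 -3.82 c0.148']
10 25 ['0.58 -0.33 -0.78 c0.090', '0.52 -0.05 -1.44 c0.057', '0.39 -0.06 -1.44 c0.057', '0.12 -0.19 -1.31 c0.103', '0.24 -0.10 -1.39 c0.101']
10 30 ['0.46 -0.52 -0.57 c0.101', '0.36 -0.08 -1.41 c0.077', '0.24 -0.12 -1.38 c0.077', '0.06 -0.49 -1.01 c0.129', '0.07 -0.44 -1.05 c0.129']
10 33 ['0.40 -0.69 -0.38 c0.108', '0.27 -0.13 -1.36 c0.086', '0.14 -0.21 -1.28 c0.086', '0.16 -0.19 -1.30 c0.142', '0.06 -0.62 -0.87 c0.142']
10 36 ['0.35 -0.92 -0.14 c0.116', '0.17 -0.22 -1.26 c0.094', '0.05 -0.69 -0.80 c0.094', '0.26 -0.13 -1.36 c0.153', '0.16 -
[... 1563 characters left out ...]
.125']
25 36 ['0.61 -0.95 0.32 c0.143', '0.39 -0.94 -0.05 c0.081', '0.31 -1.21 0.17 c0.081', '0.34 -1.05 0.01 c0.133', '0.32 -1.37 0.38 c0.138']
30 25 ['0.77 -0.52 -0.08 c0.132', '0.64 -0.43 -0.49 c0.031', '0.52 -0.49 -0.45 c0.031', '0.32 -0.87 -0.08 c0.077', '0.41 -0.67 -0.25 c0.074']
30 30 ['0.72 -0.69 0.14 c0.141', '0.55 -0.63 -0.26 c0.054', '0.44 -0.75 -0.18 c0.054', '0.30 -1.36 0.44 c0.103', '0.36 -1.06 0.17 c0.103']
30 33 ['0.70 -0.80 0.28 c0.147', '0.51 -0.78 -0.08 c0.065', '0.41 -0.94 0.04 c0.065', '0.33 -1.50 0.59 c0.116', '0.36 -1.33 0.46 c0.117']
30 36 ['0.69 -0.92 0.42 c0.153', '0.48 -0.96 0.12 c0.074', '0.40 -1.17 0.27 c0.074', '0.38 -1.28 0.38 c0.126', '0.39 -1.56 0.72 c0.130']
```

```bash
cat >> kin2.py <<'E'
DY=np.radians(22)
def HPp(deg): return pole_R(YAW+DY,np.radians(deg))
E
python3 - <<'E'
from kin2 import *
Rp=pole_R(0.0,np.radians(12)); delta([.47,-.25,.29],tool(Rp),"mid")
Rq=HPp(33)
for lat in(-.15,-.1,-.05,0):
  t=hook(up=.055,lat=lat,Rp=Rq);print(t,np.array(j6(t,Rq.apply([0,0,1]))))
E
```

```text
mid offset [0.0322 0.0933 0.0186] angular [ 0.1453 -0.4431 -0.4247] rows>= 3.3
[ 0.468  -0.2192  0.3004] [0.5833 0.1066 2.188  0.1306 0.1908]
[ 0.4781 -0.1702  0.3004] [0.5183 0.0756 2.2233 0.0951 0.1547]
[ 0.4881 -0.1212  0.3004] [0.4518 0.0539 2.2473 0.0761 0.1284]
[ 0.4981 -0.0722  0.3004] [0.3872 0.0428 2.2591 0.0756 0.1184]
```

Call:
{"op": "drive_tool", "data": {"deltas": [{"gripper": 255, "offset": [0.007, 0.02, 0.004], "angular": [0.03, -0.09, -0.085]}, {"gripper": 255, "offset": [0.013, 0.038, 0.008], "angular": [0.06, -0.18, -0.17]}, {"gripper": 255, "offset": [0.02, 0.056, 0.011], "angular": [0.087, -0.266, -0.255]}, {"gripper": 255, "offset": [0.026, 0.075, 0.015], "angular": [0.116, -0.354, -0.34]}, {"gripper": 255, "offset": [0.032, 0.093, 0.019], "angular": [0.145, -0.443, -0.425]}]}}

```text
t: 5.5
eef_pos: [0.4686, -0.2522, 0.2898]
tool_rot: [-0.001, 0.995, 0.001, 0.104]
contact_force: [1.6, -0.5, -0.6]
gripper_width: 0.269
grasp_force: 100.3
```

Call:
{"op": "drive_tool", "data": {"deltas": [{"gripper": 255, "offset": [0, 0, 0], "angular": [0, 0, 0]}, {"gripper": 255, "offset": [0, 0, 0], "angular": [0, 0, 0]}]}}

```text
t: 5.7
eef_pos: [0.4691, -0.251, 0.2889]
tool_rot: [-0.0, 0.994, -0.003, 0.105]
contact_force: [-0.1, 1.1, -1.5]
gripper_width: 0.265
grasp_force: 100.2
```

Run:
```python
from kin2 import *
status()
delta(hook(up=.055,lat=-.15,Rp=HPp(33)),tool(HPp(33)))
```

```text
t 5.7 tcp [ 0.4691 -0.251   0.2889] F [-0.0924  1.0688 -1.4629] w 0.265 gf 100.2 q [ 0.4971  0.1935 -0.0936  2.0136 -0.0957  0.7442 -1.1047]
 offset [ 0.0013 -0.0318 -0.0115] angular [ 0.0905  0.4641 -0.2216] rows>= 2.7
```

Call:
{"op": "drive_tool", "data": {"deltas": [{"gripper": 255, "offset": [0, -0.006, -0.002], "angular": [0.018, 0.093, -0.044]}, {"gripper": 255, "offset": [0, -0.012, -0.004], "angular": [0.036, 0.186, -0.088]}, {"gripper": 255, "offset": [0.001, -0.019, -0.007], "angular": [0.054, 0.279, -0.133]}, {"gripper": 255, "offset": [0.001, -0.025, -0.009], "angular": [0.072, 0.372, -0.177]}, {"gripper": 255, "offset": [0.0013, -0.032, -0.0115], "angular": [0.0905, 0.464, -0.2216]}]}}

```text
t: 6.2
eef_pos: [0.4674, -0.2165, 0.3009]
tool_rot: [-0.025, 0.954, 0.089, 0.284]
contact_force: [-0.0, 1.4, -1.4]
gripper_width: 0.266
grasp_force: 100.3
```

Call:
{"op": "drive_tool", "data": {"deltas": [{"gripper": 255, "offset": [0, 0, 0], "angular": [0, 0, 0]}, {"gripper": 255, "offset": [0, 0, 0], "angular": [0, 0, 0]}]}}

```text
t: 6.4
eef_pos: [0.4676, -0.2175, 0.3009]
tool_rot: [-0.026, 0.955, 0.087, 0.281]
contact_force: [-1.0, -0.3, -1.0]
gripper_width: 0.262
grasp_force: 100.3
```

Run:
```python
from kin2 import *
status()
Rq=HPp(33)
delta(hook(up=.055,lat=-.15,Rp=Rq),tool(Rq))
delta(hook(up=.055,lat=-0.03,Rp=Rq),tool(Rq))
```

```text
t 6.4 tcp [ 0.4676 -0.2175  0.3009] F [-0.9994 -0.2707 -0.9735] w 0.262 gf 100.3 q [ 0.7289  0.109  -0.2648  2.1812 -0.7035  0.4874 -0.3473]
 offset [-0.0001  0.0018  0.0005] angular [0.     0.0038 0.0007] rows>= 0.0
 offset [ 0.0377 -0.1095  0.0248] angular [0.     0.0038 0.0007] rows>= 2.4
```

Call:
{"op": "drive_tool", "data": {"deltas": [{"gripper": 255, "offset": [0.0075, -0.022, 0.005], "angular": [0, 0, 0]}, {"gripper": 255, "offset": [0.015, -0.044, 0.01], "angular": [0, 0, 0]}, {"gripper": 255, "offset": [0.0225, -0.066, 0.015], "angular": [0, 0, 0]}, {"gripper": 255, "offset": [0.03, -0.088, 0.02], "angular": [0, 0, 0]}, {"gripper": 255, "offset": [0.0377, -0.1095, 0.0248], "angular": [0, 0.003, 0]}]}}

```text
t: 6.9
eef_pos: [0.4932, -0.1003, 0.3011]
tool_rot: [-0.026, 0.955, 0.088, 0.284]
contact_force: [-0.7, -0.5, -1.8]
gripper_width: 0.263
grasp_force: 100.3
```

Call:
{"op": "drive_tool", "data": {"deltas": [{"gripper": 255, "offset": [0, 0, 0], "angular": [0, 0, 0]}, {"gripper": 255, "offset": [0, 0, 0], "angular": [0, 0, 0]}]}}

```text
t: 7.1
eef_pos: [0.493, -0.101, 0.301]
tool_rot: [-0.026, 0.954, 0.089, 0.283]
contact_force: [-0.2, -0.5, -0.6]
gripper_width: 0.264
grasp_force: 100.3
```

```bash
cat >> kin2.py <<'E'
def snap(name,c=(120,100,220,200)):
    o,p,r=now(); Rp=r*R.from_rotvec([np.pi,0,0]); O=p-Rp.apply([0,0,GR])
    im=optics.read_camera("scene")
    pts=proj("scene",[O+Rp.apply(v) for v in([-.035,0,0],[.035,0,0],[.135,0,0],[.135,0,-.034])])
    c0=cv2.resize(im[c[1]:c[1]+c[3],c[0]:c[0]+c[2]],None,fx=3,fy=3,interpolation=cv2.INTER_CUBIC)
    for q in pts[2:]: cv2.circle(c0,tuple(np.int32((q-c[:2]+.5)*3)),1,(255,255,0),-1)
    cv2.imwrite(f"pics/{name}.png",c0)
E
python3 - <<'E'
from kin2 import *
status(); snap("s4")
Rq=HPp(33)
delta(hook(up=.055,lat=0,Rp=Rq),tool(Rq))
E
```

```text
t 7.1 tcp [ 0.493 -0.101  0.301] F [-0.1933 -0.5128 -0.6393] w 0.264 gf 100.3 q [ 0.5167  0.0575 -0.3486  2.241  -0.5343  0.3449 -0.7513]
 offset [ 0.0087 -0.0282  0.0062] angular [-0.0007 -0.0015  0.0029] rows>= 0.6
```

View pics/s4.png

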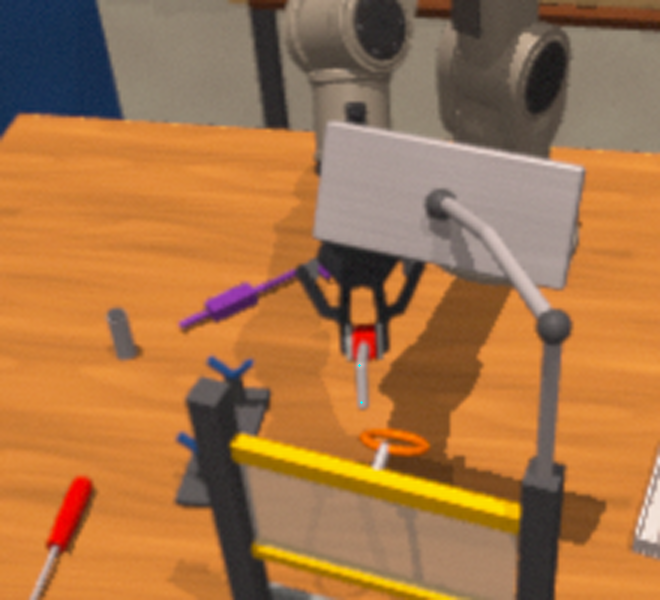

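Hook finger at (362,345–407), ring at (394,441), clear of the lamp. Move over the ring, then in.

Call:
{"op": "drive_tool", "data": {"deltas": [{"gripper": 255, "offset": [0.004, -0.014, 0.003], "angular": [0, 0, 0]}, {"gripper": 255, "offset": [0.0087, -0.0282, 0.0062], "angular": [0, -0.001, 0.002]}, {"gripper": 255, "offset": [0.0087, -0.0282, 0.0062], "angular": [0, -0.001, 0.002]}, {"gripper": 255, "offset": [0.0087, -0.0282, 0.0062], "angular": [0, -0.001, 0.002]}]}}

```text
t: 7.55
eef_pos: [0.4979, -0.0728, 0.3003]
tool_rot: [-0.026, 0.955, 0.087, 0.283]
contact_force: [-0.3, 0.1, -1.3]
gripper_width: 0.264
grasp_force: 100.3
```

Run:
```python
from kin2 import *
status()
Rq=HPp(33)
delta(hook(up=.055,lat=0,Rp=Rq),tool(Rq))
delta(hook(up=.03,lat=0,Rp=Rq),tool(Rq))
delta(hook(up=0,lat=0,Rp=Rq),tool(Rq))
o,p,r=now(); Rp=r*R.from_rotvec([np.pi,0,0]); O=p-Rp.apply([0,0,GR])
a=O+Rp.apply([.135,0,-.034]); print("tip now",a, "ring plane offset", (R.from_euler("z",YAW)*R.from_euler("y",-np.radians(35))).inv().apply(a-RING))
```

```text
t 7.55 tcp [ 0.4979 -0.0728  0.3003] F [-0.3309  0.0813 -1.2873] w 0.264 gf 100.3 q [ 0.4533  0.0527 -0.362   2.248  -0.4401  0.315  -0.9086]
 offset [ 0.0004 -0.0006  0.0001] angular [-0.0004 -0.0005  0.    ] rows>= 0.0
 offset [ 0.0004 -0.0006  0.0251] angular [-0.0004 -0.0005  0.    ] rows>= 0.5
 offset [ 0.0003 -0.0005  0.0551] angular [-0.0004 -0.0005  0.    ] rows>= 1.1
tip now [ 0.6564 -0.0436  0.3001] ring plane offset [ 0.0019 -0.0067  0.0293]
```

Call:
{"op": "drive_tool", "data": {"deltas": [{"gripper": 255, "offset": [0, 0, 0.012], "angular": [0, 0, 0]}, {"gripper": 255, "offset": [0, 0, 0.024], "angular": [0, 0, 0]}, {"gripper": 255, "offset": [0, 0, 0.036], "angular": [0, 0, 0]}, {"gripper": 255, "offset": [0, 0, 0.046], "angular": [0, 0, 0]}, {"gripper": 255, "offset": [0, 0, 0.053], "angular": [0, 0, 0]}]}}

```text
t: 8.05
eef_pos: [0.5265, -0.0665, 0.2543]
tool_rot: [-0.027, 0.955, 0.088, 0.282]
contact_force: [-2.3, -1.0, 1.2]
gripper_width: 0.261
grasp_force: 100.5
```

Call:
{"op": "drive_tool", "data": {"deltas": [{"gripper": 255, "offset": [0, 0, 0], "angular": [0, 0, 0]}, {"gripper": 255, "offset": [0, 0, 0], "angular": [0, 0, 0]}]}}

```text
t: 8.25
eef_pos: [0.5263, -0.0665, 0.2556]
tool_rot: [-0.026, 0.955, 0.088, 0.283]
contact_force: [0.2, 0.3, -1.2]
gripper_width: 0.264
grasp_force: 100.3
```

Run:
```python
from kin2 import *
status(); 
im=optics.read_camera("scene"); im2=optics.read_camera("top")
a=cv2.resize(im[190:310,195:305],None,fx=5,fy=5,interpolation=cv2.INTER_CUBIC)
b=cv2.resize(im2[110:200,260:310],None,fx=5,fy=5,interpolation=cv2.INTER_CUBIC)
cv2.imwrite("pics/s5.png",np.hstack([a,cv2.copyMakeBorder(b,0,a.shape[0]-b.shape[0],0,0,0)]))
Rq=HPp(33)
delta(hook(up=0,lat=0,Rp=Rq),tool(Rq))
```

```text
t 8.25 tcp [ 0.5263 -0.0665  0.2556] F [ 0.244   0.3399 -1.173 ] w 0.264 gf 100.3 q [ 0.4057  0.1738 -0.3584  2.243  -0.4142  0.1917 -0.9325]
 offset [-0.      0.0004  0.0022] angular [-0.001  -0.0013  0.0011] rows>= 0.0
```

View pics/s5.png

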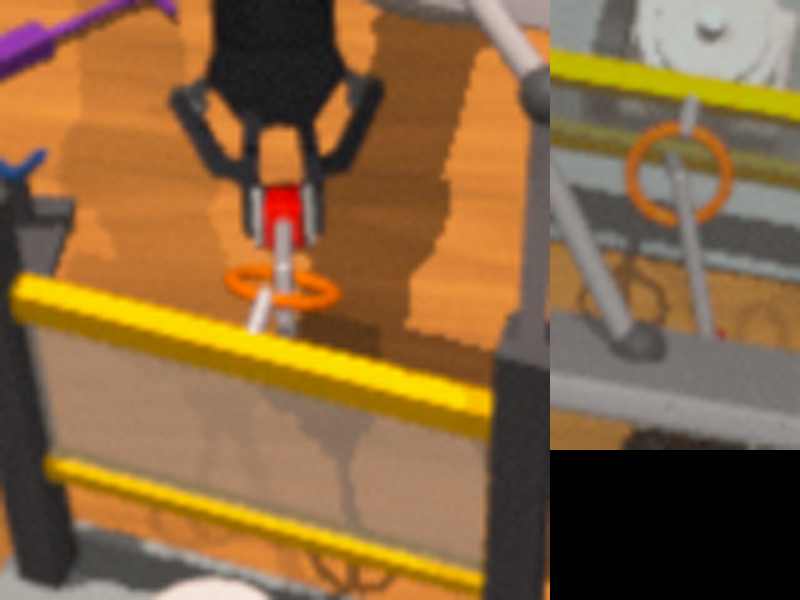

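Run:
```python
from kin2 import *
for dn,p in((.012,31.5),(.024,30),(.036,28.5),(.048,27),(.06,25.5),(.075,24.5),(.09,23.5),(.105,23),(.115,23)):
    t=hook(dn=dn,Rp=HPp(p)); print(dn,p,t,np.array(j6(t,HPp(p).apply([0,0,1])))); delta(t,tool(HPp(p)))
```

```text
0.012 31.5 [ 0.5271 -0.0669  0.2462] [0.2873 0.1802 2.25   0.0773 0.0838]
 offset [-0.0049  0.0004  0.0088] angular [-0.001  -0.0346  0.0012] rows>= 0.2
0.024 30 [ 0.5267 -0.067   0.2381] [0.2892 0.196  2.2443 0.0785 0.0801]
 offset [-0.0096  0.0004  0.0154] angular [-0.001  -0.068   0.0012] rows>= 0.4
0.036 28.5 [ 0.5265 -0.067   0.2299] [0.2923 0.2122 2.2381 0.0764 0.0768]
 offset [-0.0143  0.0004  0.022 ] angular [-0.001  -0.1013  0.0012] rows>= 0.5
0.048 27 [ 0.5263 -0.067   0.2218] [0.2966 0.2288 2.2315 0.0739 0.0739]
 offset [-0.0189  0.0004  0.0287] angular [-0.001  -0.1346  0.0012] rows>= 0.7
0.06 25.5 [ 0.5262 -0.0671  0.2137] [0.302  0.2459 2.2244 0.0717 0.0717]
 offset [-0.0234  0.0004  0.0355] angular [-0.001  -0.168   0.0012] rows>= 0.9
0.075 24.5 [ 0.5262 -0.0671  0.2013] [0.2909 0.2702 2.2248 0.0733 0.0733]
 offset [-0.0301  0.0004  0.0458] angular [-0.001  -0.1902  0.0012] rows>= 1.1
0.09 23.5 [ 0.5262 -0.0671  0.1889] [0.2801 0.2949 2.2245 0.0755 0.0755]
 offset [-0.0369  0.0004  0.0563] angular [-0.0009 -0.2124  0.0012] rows>= 1.3
0.105 23 [ 0.5263 -0.067   0.1752] [0.2589 0.3215 2.2289 0.0794 0.0794]
 offset [-0.0443  0.0004  0.0678] angular [-0.0009 -0.2235  0.0012] rows>= 1.6
0.115 23 [ 0.5263 -0.067   0.1652] [0.2383 0.3408 2.2351 0.0844 0.0844]
 offset [-0.0497  0.0004  0.0761] angular [-0.0009 -0.2235  0.0012] rows>= 1.8
```

Call:
{"op": "drive_tool", "data": {"deltas": [{"gripper": 255, "offset": [-0.005, 0, 0.009], "angular": [0, -0.035, 0]}, {"gripper": 255, "offset": [-0.0096, 0, 0.0154], "angular": [0, -0.068, 0]}, {"gripper": 255, "offset": [-0.0143, 0, 0.022], "angular": [0, -0.101, 0]}, {"gripper": 255, "offset": [-0.0189, 0, 0.0287], "angular": [0, -0.135, 0]}, {"gripper": 255, "offset": [-0.0234, 0, 0.0355], "angular": [0, -0.168, 0]}]}}

```text
t: 8.85
eef_pos: [0.5267, -0.0667, 0.2143]
tool_rot: [-0.02, 0.971, 0.089, 0.22]
contact_force: [-1.2, 0.9, 1.3]
gripper_width: 0.265
grasp_force: 100.9
```

Run:
```python
from kin2 import *
status()
for dn,p in((.06,25.5),(.075,23.8),(.085,22.5),(.095,21.2),(.105,20),(.11,20),(.115,20),(.12,20),(.125,20)):
    t=hook(dn=dn,Rp=HPp(p)); print(dn,p,t,np.array(j6(t,HPp(p).apply([0,0,1])))); delta(t,tool(HPp(p)))
```

```text
t 8.85 tcp [ 0.5267 -0.0667  0.2143] F [-1.2367  0.8918  1.3345] w 0.265 gf 100.9 q [ 0.2088  0.2463 -0.1704  2.2194 -0.2395  0.2512 -1.1157]
0.06 25.5 [ 0.5262 -0.0671  0.2137] [0.302  0.2459 2.2244 0.0717 0.0717]
 offset [-0.0007  0.0002  0.0003] angular [ 0.0001 -0.0015  0.0017] rows>= 0.0
0.075 23.8 [ 0.5262 -0.0671  0.2032] [0.3064 0.2682 2.2169 0.0696 0.0696]
 offset [-0.0053  0.0002  0.0098] angular [ 0.0001 -0.0392  0.0017] rows>= 0.2
0.085 22.5 [ 0.5263 -0.067   0.1965] [0.3138 0.283  2.2096 0.0674 0.0674]
 offset [-0.008   0.0002  0.0159] angular [ 0.0001 -0.0681  0.0017] rows>= 0.4
0.095 21.2 [ 0.5265 -0.067   0.1899] [0.3221 0.2981 2.2019 0.0658 0.0658]
 offset [-0.0107  0.0002  0.0219] angular [ 0.0002 -0.097   0.0017] rows>= 0.5
0.105 20 [ 0.5267 -0.067   0.183 ] [0.3287 0.3137 2.195  0.0634 0.0634]
 offset [-0.0135  0.0002  0.0282] angular [ 0.0002 -0.1237  0.0017] rows>= 0.6
0.11 20 [ 0.5267 -0.067   0.178 ] [0.3172 0.3227 2.1983 0.0657 0.0657]
 offset [-0.0156  0.0002  0.0327] angular [ 0.0002 -0.1237  0.0017] rows>= 0.7
0.115 20 [ 0.5267 -0.067   0.173 ] [0.3058 0.3319 2.2016 0.0683 0.0683]
 offset [-0.0178  0.0002  0.0373] angular [ 0.0002 -0.1237  0.0017] rows>= 0.8
0.12 20 [ 0.5267 -0.067   0.168 ] [0.2945 0.3412 2.2047 0.0708 0.0708]
 offset [-0.02    0.0002  0.0418] angular [ 0.0002 -0.1237  0.0017] rows>= 0.9
0.125 20 [ 0.5267 -0.067   0.163 ] [0.2833 0.3506 2.2077 0.0728 0.0728]
 offset [-0.0221  0.0002  0.0463] angular [ 0.0002 -0.1237  0.0017] rows>= 1.0
```

Run:
```python
from kin2 import *
for dn,p in((.075,24.5),(.085,23.7),(.095,23),(.105,22.5),(.112,22.5),(.116,22.5),(.12,22.5),(.124,22.5)):
    t=hook(dn=dn,Rp=HPp(p)); print(dn,p,t,np.array(j6(t,HPp(p).apply([0,0,1])))); delta(t,tool(HPp(p)))
```

```text
0.075 24.5 [ 0.5262 -0.0671  0.2013] [0.2909 0.2702 2.2248 0.0733 0.0733]
 offset [-0.0061  0.0002  0.0115] angular [ 0.0001 -0.0237  0.0017] rows>= 0.3
0.085 23.7 [ 0.5262 -0.0671  0.1934] [0.2866 0.2862 2.2232 0.0739 0.0739]
 offset [-0.0095  0.0002  0.0186] angular [ 0.0001 -0.0415  0.0017] rows>= 0.4
0.095 23 [ 0.5263 -0.067   0.1852] [0.2802 0.3027 2.2223 0.0749 0.0749]
 offset [-0.013   0.0002  0.026 ] angular [ 0.0001 -0.057   0.0017] rows>= 0.6
0.105 22.5 [ 0.5263 -0.067   0.1765] [0.2696 0.32   2.2234 0.0767 0.0767]
 offset [-0.0167  0.0002  0.0339] angular [ 0.0001 -0.0681  0.0017] rows>= 0.8
0.112 22.5 [ 0.5263 -0.067   0.1695] [0.2547 0.3333 2.2278 0.0804 0.0804]
 offset [-0.0197  0.0002  0.0402] angular [ 0.0001 -0.0681  0.0017] rows>= 0.9
0.116 22.5 [ 0.5263 -0.067   0.1655] [0.2464 0.341  2.2302 0.0822 0.0822]
 offset [-0.0214  0.0002  0.0438] angular [ 0.0001 -0.0681  0.0017] rows>= 1.0
0.12 22.5 [ 0.5263 -0.067   0.1615] [0.2382 0.3488 2.2325 0.0838 0.0838]
 offset [-0.0231  0.0002  0.0474] angular [ 0.0001 -0.0681  0.0017] rows>= 1.1
0.124 22.5 [ 0.5263 -0.067   0.1575] [0.2302 0.3566 2.2348 0.0857 0.0857]
 offset [-0.0249  0.0002  0.051 ] angular [ 0.0001 -0.0681  0.0017] rows>= 1.1
```

Call:
{"op": "drive_tool", "data": {"deltas": [{"gripper": 255, "offset": [-0.003, 0, 0.006], "angular": [0, -0.012, 0]}, {"gripper": 255, "offset": [-0.006, 0, 0.0115], "angular": [0, -0.024, 0]}, {"gripper": 255, "offset": [-0.0095, 0, 0.0186], "angular": [0, -0.042, 0]}, {"gripper": 255, "offset": [-0.013, 0, 0.026], "angular": [0, -0.057, 0]}, {"gripper": 255, "offset": [-0.0167, 0, 0.034], "angular": [0, -0.068, 0]}]}}

```text
t: 9.35
eef_pos: [0.5259, -0.0667, 0.175]
tool_rot: [-0.018, 0.977, 0.09, 0.194]
contact_force: [-0.2, 1.3, 1.8]
gripper_width: 0.266
grasp_force: 100.8
```

Call:
{"op": "drive_tool", "data": {"deltas": [{"gripper": 255, "offset": [-0.001, 0, 0.002], "angular": [0, 0, 0]}, {"gripper": 255, "offset": [-0.0017, 0, 0.0036], "angular": [0, 0, 0]}]}}

```text
t: 9.55
eef_pos: [0.5252, -0.0667, 0.1709]
tool_rot: [-0.018, 0.977, 0.09, 0.193]
contact_force: [-1.2, 0.5, 4.0]
gripper_width: 0.265
grasp_force: 101.0
```

Run:
```python
from kin2 import *
status(); 
im=optics.read_camera("scene"); im2=optics.read_camera("top")
a=cv2.resize(im[190:310,195:305],None,fx=5,fy=5,interpolation=cv2.INTER_CUBIC)
b=cv2.resize(im2[110:200,260:310],None,fx=5,fy=5,interpolation=cv2.INTER_CUBIC)
cv2.imwrite("pics/s6.png",np.hstack([a,cv2.copyMakeBorder(b,0,a.shape[0]-b.shape[0],0,0,0)]))
for k in("eef_pos",): pass
P=lambda z:proj("scene",np.r_[Rs.apply([-.05,0,0])[:2]+ST,z])
print("ring px if z=.17",(P(.17)-[195,190]+.5)*5,"z=.18",(P(.18)-[195,190]+.5)*5)
Q=lambda z,y:(proj("scene",np.r_[Rs.apply([0,y,0])[:2]+ST,z])-[195,190]+.5)*5
print("bar center-top right/left at down",Q(.178,-.134),Q(.178,.134))
```

```text
t 9.55 tcp [ 0.5252 -0.0667  0.1709] F [-1.1543  0.4913  3.9847] w 0.265 gf 101.0 q [ 0.1681  0.3295 -0.1352  2.2243 -0.2104  0.2148 -1.142 ]
ring px if z=.17 [[290.0917 410.7627]] z=.18 [[289.392  399.7816]]
bar center-top right/left at down [[ 38.6337 411.3549]] [[490.2729 530.8936]]
```

View pics/s6.png

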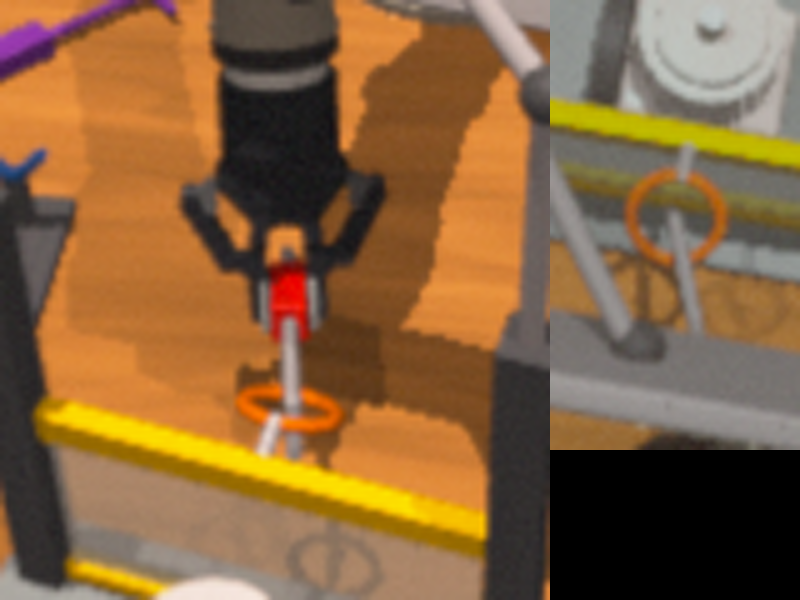

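Hook still in the ring, ring centre at (290,409) – nearly at the stop (z≈0.171). Push on gently until the force rises.

Call:
{"op": "drive_tool", "data": {"deltas": [{"gripper": 255, "offset": [-0.0009, 0, 0.0018], "angular": [0, 0, 0]}, {"gripper": 255, "offset": [-0.0017, 0, 0.0036], "angular": [0, 0, 0]}, {"gripper": 255, "offset": [-0.0017, 0, 0.0036], "angular": [0, 0, 0]}]}}

```text
t: 9.95
eef_pos: [0.5254, -0.0664, 0.168]
tool_rot: [-0.018, 0.977, 0.09, 0.194]
contact_force: [-3.3, 1.9, 6.2]
gripper_width: 0.263
grasp_force: 101.7
```

Call:
{"op": "drive_tool", "data": {"deltas": [{"gripper": 255, "offset": [-0.0009, 0, 0.0018], "angular": [0, 0, 0]}, {"gripper": 255, "offset": [-0.0009, 0, 0.0018], "angular": [0, 0, 0]}]}}

```text
t: 10.15
eef_pos: [0.5255, -0.0671, 0.1662]
tool_rot: [-0.018, 0.977, 0.089, 0.195]
contact_force: [-4.2, 0.8, 6.0]
gripper_width: 0.262
grasp_force: 101.9
```

Call:
{"op": "drive_tool", "data": {"deltas": [{"gripper": 255, "offset": [-0.0017, 0, 0.0036], "angular": [0, 0, 0]}, {"gripper": 255, "offset": [-0.0017, 0, 0.0036], "angular": [0, 0, 0]}]}}

```text
t: 10.35
eef_pos: [0.5246, -0.0668, 0.1616]
tool_rot: [-0.018, 0.977, 0.09, 0.193]
contact_force: [-3.4, 0.6, 3.9]
gripper_width: 0.268
grasp_force: 101.7
```

```bash
cat > rz.py <<'E'
from kin2 import *
import sys
def ringz():
    out=[]
    for n,w in(("scene",1),("top",1)):
        im=optics.read_camera(n); hsv=cv2.cvtColor(im,cv2.COLOR_BGR2HSV)
        m=cv2.inRange(hsv,(5,190,150),(16,255,255)); q=proj(n,np.r_[RING[:2],.18])[0]
        k=np.zeros_like(m); cv2.circle(k,tuple(np.int32(q)),20,255,-1); v,u=np.nonzero(m&k)
        out.append((len(u),((u.min()+u.max())/2,(v.min()+v.max())/2) if len(u) else None))
    return out
E
python3 - <<'E'
from rz import *
status(); r=ringz(); print(r)
for z in(.165,.17,.175,.18): print(z,proj("scene",np.r_[RING[:2],z]),proj("top",np.r_[RING[:2],z]))
im=cv2.imread("pics/scene0.png")
E
```

```text
t 10.35 tcp [ 0.5246 -0.0668  0.1616] F [-3.4321  0.572   3.8629] w 0.268 gf 101.7 q [ 0.1736  0.3472 -0.1418  2.2308 -0.2155  0.19   -1.134 ]
[(261, (np.float64(252.0), np.float64(268.0))), (64, (np.float64(285.0), np.float64(153.5)))]
0.165 [[252.2776 272.4872]] [[284.2763 153.3902]]
0.17 [[252.2074 271.399 ]] [[284.3053 153.0068]]
0.175 [[252.1367 270.3042]] [[284.3345 152.6211]]
0.18 [[252.0656 269.2026]] [[284.3639 152.233 ]]
```

```bash
cat > bar.py <<'E'
from kin2 import *
def barz(im,n="scene"):
    """z of sash origin by best fit of projected top-bar outline to the yellow mask"""
    hsv=cv2.cvtColor(im,cv2.COLOR_BGR2HSV); m=cv2.inRange(hsv,(22,150,110),(34,255,255)).astype(float)/255
    m=cv2.GaussianBlur(m,(0,0),.7); zs=np.arange(.155,.31,.001); sc=[]
    for z in zs:
        ys=np.linspace(-.12,.12,60)
        f=lambda x,dz:cv2.remap(m.astype(np.float32),*[a.astype(np.float32).reshape(-1,1) for a in proj(n,np.c_[Rs.apply(np.c_[np.full(60,x),ys,np.zeros(60)])[:,:2]+ST,np.full(60,z+dz)]).T],cv2.INTER_LINEAR).sum()
        s=sum(f(x,d) for x,d in((-.008,.008),(0,.008),(.008,.008),(.008,0),(.008,-.008)))
        # bottom bar back face, same sash
        s+=sum(f(.008,d) for d in(-.145,-.137,-.153)); sc.append(s)
    i=int(np.argmax(sc)); w=slice(max(0,i-4),i+5); s=np.array(sc[w])-min(sc[w]); return (s*zs[w]).sum()/s.sum()
E
python3 - <<'E'
from bar import *
for n in("scene","top"): print(n,"start",barz(cv2.imread(f"pics/{n}0.png"),n),"now",barz(optics.read_camera(n),n))
c=cv2.imread("pics/s6.png")[:,:550]; full=np.zeros((420,560,3),np.uint8); full[190:310,195:305]=cv2.resize(c,(110,120),interpolation=cv2.INTER_AREA); print("s6",barz(full))
c=cv2.imread("pics/s5.png")[:,:550]; full[190:310,195:305]=cv2.resize(c,(110,120),interpolation=cv2.INTER_AREA); print("s5",barz(full))
status()
E
```

```text
scene start 0.2882056438837624 now 0.18463990649822196
top start 0.2632082528225357 now 0.1592943602627702
s6 0.18940870458965242
s5 0.2875572731021872
t 10.55 tcp [ 0.5245 -0.0667  0.1615] F [-4.2449  1.033   5.2873] w 0.263 gf 101.8 q [ 0.1733  0.3473 -0.1417  2.2308 -0.2154  0.1905 -1.1342]
```

Call:
{"op": "drive_tool", "data": {"deltas": [{"gripper": 255, "offset": [0, 0, 0], "angular": [0, -0.02, 0]}, {"gripper": 255, "offset": [0, 0, 0], "angular": [0, -0.045, 0]}, {"gripper": 255, "offset": [0, 0, 0], "angular": [0, -0.045, 0]}]}}

```text
t: 10.85
eef_pos: [0.5257, -0.067, 0.1621]
tool_rot: [-0.016, 0.98, 0.09, 0.177]
contact_force: [-0.1, 0.7, 3.4]
gripper_width: 0.265
grasp_force: 101.9
```

Run:
```python
from bar import *
for n in("scene","top"): print(n,"now",barz(optics.read_camera(n),n))
status()
```

```text
scene now 0.18449139252964494
top now 0.15935488055968278
t 10.95 tcp [ 0.5256 -0.067   0.1619] F [0.1706 0.3343 2.8167] w 0.264 gf 101.9 q [ 0.1311  0.3492 -0.0978  2.2131 -0.1959  0.2364 -1.1605]
```

Call:
{"op": "drive_tool", "data": {"deltas": [{"gripper": 255, "offset": [-0.001, 0, 0.0025], "angular": [0, 0, 0]}, {"gripper": 255, "offset": [-0.002, 0, 0.005], "angular": [0, 0, 0]}, {"gripper": 255, "offset": [-0.002, 0, 0.005], "angular": [0, 0, 0]}], "grip_force": 120}}

```text
t: 11.25
eef_pos: [0.5239, -0.0669, 0.1556]
tool_rot: [-0.017, 0.98, 0.09, 0.175]
contact_force: [-2.9, 1.2, 3.4]
gripper_width: 0.267
grasp_force: 118.4
```

Run:
```python
from bar import *
for n in("scene","top"): print(n,"now",barz(optics.read_camera(n),n))
status(); print(bot.get_obs()["torque"])
```

```text
scene now 0.1845948551029779
top now 0.1595384138679786
t 11.35 tcp [ 0.5238 -0.0669  0.1556] F [-3.0488  0.5697  2.4661] w 0.262 gf 118.3 q [ 0.1348  0.3599 -0.102   2.2181 -0.1976  0.2246 -1.1572]
[0.101  0.2126 0.2162]
```

```bash
sed -i 's/^def barz(im,n="scene"):/def barz(im,n="scene",dx=0):/; s/((-.008,.008),(0,.008),(.008,.008),(.008,0),(.008,-.008))/((-.008,.008),(0,.008),(.008,.008),(B,0),(B,-.008))/; s/f(.008,d) for d/f(B,d) for d/; s/+ST,np.full/+ST+[dx,0],np.full/; s/^    m=cv2.Gauss/    B=.008 if n=="scene" else -.008\n    m=cv2.Gauss/' bar.py
python3 - <<'E'
from bar import *
ims={n:optics.read_camera(n) for n in M}
for n in M: cv2.imwrite(f"pics/{n}_dn.png",ims[n])
for dx in(-.006,-.003,0,.003):
  print(dx,[round(barz(cv2.imread(f"pics/{n}0.png"),n,dx),4) for n in M],[round(barz(ims[n],n,dx),4) for n in M])
status()
E
```

```text
-0.006 [np.float64(0.2797), np.float64(0.3079)] [np.float64(0.1749), np.float64(0.21)]
-0.003 [np.float64(0.2839), np.float64(0.3029)] [np.float64(0.1795), np.float64(0.1987)]
0 [np.float64(0.2882), np.float64(0.2926)] [np.float64(0.1843), np.float64(0.1874)]
0.003 [np.float64(0.2917), np.float64(0.2823)] [np.float64(0.1887), np.float64(0.1762)]
t 11.45 tcp [ 0.5238 -0.0669  0.1556] F [-3.871   0.9142  2.1461] w 0.265 gf 118.3 q [ 0.1347  0.3598 -0.1018  2.2181 -0.1975  0.2248 -1.1572]
```

Call:
{"op": "drive_tool", "data": {"deltas": [{"gripper": 255, "offset": [-0.0037, 0, 0.0093], "angular": [0, 0, 0]}]}}

```text
t: 11.55
eef_pos: [0.5252, -0.067, 0.1471]
tool_rot: [-0.016, 0.98, 0.09, 0.177]
contact_force: [-3.3, 1.3, 5.2]
gripper_width: 0.266
grasp_force: 119.5
```

Run:
```python
from bar import *
status(); print(bot.get_obs()["torque"])
for n in M: print(n,barz(optics.read_camera(n),n))
status()
# reference check: post-top z by darkness contrast, print profile along each post centre line front edge
o,p,r=now(); Rp=r*R.from_rotvec([np.pi,0,0]); O=p-Rp.apply([0,0,GR])
im=optics.read_camera("scene"); hsv=cv2.cvtColor(im,cv2.COLOR_BGR2HSV)
m=cv2.inRange(hsv,(0,170,110),(4,255,255))|cv2.inRange(hsv,(174,170,110),(180,255,255)); q=proj("scene",O)[0]
k=np.zeros_like(m);cv2.circle(k,tuple(np.int32(q)),18,255,-1);v,u=np.nonzero(m&k);print("handle px",u.mean(),v.mean(),len(u),"pred",q,"span v",v.min(),v.max())
for d in(0,10,20):
    Rq=Rp*R.from_euler("y",-np.radians(d)); print(d,proj("scene",[O+Rq.apply(x) for x in([-.035,0,.014],[.035,0,.014],[.035,0,-.014])]))
```

```text
t 11.55 tcp [ 0.5252 -0.067   0.1471] F [-3.342   1.2971  5.1749] w 0.266 gf 119.5 q [ 0.1399  0.378  -0.1085  2.2215 -0.2013  0.1987 -1.151 ]
[ 0.263  -0.0724  0.2369]
scene 0.18468097832710423
top 0.18757326714692996
t 11.65 tcp [ 0.5232 -0.0668  0.145 ] F [-5.1997  0.4259  1.713 ] w 0.262 gf 119.4 q [ 0.14    0.3805 -0.1087  2.2237 -0.2012  0.1998 -1.1511]
handle px 252.88524590163934 253.88524590163934 61 pred [252.2479 253.7665] span v 249 260
0 [[251.8929 245.0269]
 [252.1838 255.1941]
 [252.6197 262.889 ]]
10 [[251.9792 246.4355]
 [252.0788 253.1158]
 [252.5311 261.4695]]
20 [[252.0729 248.0529]
 [251.9794 251.0614]
 [252.4332 259.8008]]
```

Call:
{"op": "drive_tool", "data": {"deltas": [{"gripper": 255, "offset": [0.001, 0, -0.0025], "angular": [0, 0, 0]}, {"gripper": 255, "offset": [0.002, 0, -0.005], "angular": [0, 0, 0]}, {"gripper": 255, "offset": [0.003, 0, -0.0075], "angular": [0, 0, 0]}, {"gripper": 255, "offset": [0.003, 0, -0.0075], "angular": [0, 0, 0]}]}}

```text
t: 12.1
eef_pos: [0.5253, -0.067, 0.155]
tool_rot: [-0.016, 0.98, 0.09, 0.177]
contact_force: [-0.5, 0.8, -1.1]
gripper_width: 0.267
grasp_force: 118.7
```

Run:
```python
from bar import *
status(); print(bot.get_obs()["torque"])
for n in M: print(n,barz(optics.read_camera(n),n))
# shaft in top view: brightness profile across predicted shaft rows for slip angles
o,p,r=now(); Rp=r*R.from_rotvec([np.pi,0,0]); O=p-Rp.apply([0,0,GR])
im=optics.read_camera("top"); 
for d in(0,6,12,18,24):
    Rq=Rp*R.from_euler("y",-np.radians(d)); print(d,proj("top",[O+Rq.apply(x) for x in([.05,0,0],[.14,0,.0],[.135,0,-.034])]).round(1).tolist(),proj("scene",[O+Rq.apply(x) for x in([.05,0,0],[.135,0,.0],[.135,0,-.039])]).round(1).tolist(), O+Rq.apply([.135,0,0]))
print("ring",proj("top",np.r_[RING[:2],.17]),proj("scene",np.r_[RING[:2],.17]))
hsv=cv2.cvtColor(im,cv2.COLOR_BGR2HSV)
g=(hsv[:,:,1]<60)&(hsv[:,:,2]>90)
for v in range(142,182,2): print(v,''.join('#' if g[v,u] else ('o' if 5<=hsv[v,u,0]<=12 and hsv[v,u,1]>170 and hsv[v,u,2]>130 else '.') for u in range(268,305)))
```

```text
t 12.1 tcp [ 0.5253 -0.067   0.155 ] F [-0.4968  0.8318 -1.0819] w 0.267 gf 118.7 q [ 0.1348  0.3625 -0.1022  2.2171 -0.1992  0.2195 -1.1554]
[-0.0617  0.4422 -0.0121]
scene 0.18460276161366285
top 0.1875176923882775
0 [[289.5, 182.5], [284.0, 154.4], [283.4, 154.7]] [[252.2, 259.8], [252.6, 274.2], [253.3, 285.5]] [ 0.6678 -0.0404  0.151 ]
6 [[289.7, 182.8], [284.5, 155.2], [283.6, 154.4]] [[252.1, 258.3], [252.4, 269.9], [253.0, 282.0]] [ 0.6623 -0.0415  0.164 ]
12 [[289.9, 183.4], [285.1, 156.5], [283.9, 154.5]] [[252.0, 256.7], [252.1, 265.3], [252.8, 278.1]] [ 0.6555 -0.0427  0.1763]
18 [[290.1, 184.1], [285.8, 158.3], [284.4, 155.1]] [[252.0, 255.1], [251.9, 260.6], [252.6, 273.8]] [ 0.6474 -0.0442  0.1878]
24 [[290.4, 184.9], [286.5, 160.5], [284.9, 156.2]] [[251.9, 253.4], [251.6, 255.7], [252.3, 269.2]] [ 0.6382 -0.0459  0.1984]
ring [[284.3053 153.0068]] [[252.2074 271.399 ]]
142 #########################............
144 ........###.......##...#############.
146 .........................############
148 ..............................#######
150 .....................................
152 ................#....................
154 #######........####..................
156 #######....###########..o............
158 ########.o...#########....######.....
160 ##.....##........###.....############
162 ###..............###...##############
164 ####..............##.........#.######
166 #####.............###................
168 ######............###................
170 .######............###...............
172 ..######...........###...............
174 ##########..........##...............
176 ##.######.....###...###..............
178 ####..#.####...#############.........
180 #####....#.....######################
```

Run:
```python
from kin2 import *
o,p,r=now(); a=np.radians(35); n=Rs.apply([-np.sin(a),0,np.cos(a)])
u=r.inv().apply([0,0,.008]); print("up",u,"then",u+r.inv().apply(.03*n),u+r.inv().apply(.06*n), "tcp end",p+[0,0,.008]+.06*n)
zp=-r.apply([0,0,1])
for t in(p+[0,0,.008]+.03*n,p+[0,0,.008]+.06*n): print(np.array(j6(t,zp)))
```

```text
up [ 0.0028 -0.     -0.0075] then [-0.0036 -0.0065 -0.0361] [-0.01   -0.0129 -0.0647] tcp end [ 0.4911 -0.06    0.2115]
[0.3173 0.28   2.2363 0.0799 0.0799]
[0.3666 0.2103 2.2526 0.0838 0.0838]
```

Call:
{"op": "drive_tool", "data": {"deltas": [{"gripper": 255, "offset": [0.0028, 0, -0.0075], "angular": [0, 0, 0]}, {"gripper": 255, "offset": [0, -0.003, -0.022], "angular": [0, 0, 0]}, {"gripper": 255, "offset": [-0.0036, -0.0065, -0.036], "angular": [0, 0, 0]}, {"gripper": 255, "offset": [-0.007, -0.01, -0.05], "angular": [0, 0, 0]}, {"gripper": 255, "offset": [-0.01, -0.013, -0.0647], "angular": [0, 0, 0]}]}}

```text
t: 12.75
eef_pos: [0.4905, -0.0598, 0.2122]
tool_rot: [-0.016, 0.98, 0.09, 0.176]
contact_force: [0.7, -0.1, -0.8]
gripper_width: 0.259
grasp_force: 118.7
```

Run:
```python
from bar import *
status()
for n in M: print(n,barz(optics.read_camera(n),n))
o,p,r=now(); Rp=r*R.from_rotvec([np.pi,0,0]); O=p-Rp.apply([0,0,GR]);print("O",O)
im=optics.read_camera("scene"); hsv=cv2.cvtColor(im,cv2.COLOR_BGR2HSV)
for d in(0,6,12,18,24):
    Rq=Rp*R.from_euler("y",-np.radians(d)); print(d,proj("scene",[O+Rq.apply(x) for x in([.035,0,0],[.135,0,.0],[.135,0,-.039])]).round(1).tolist())
print(proj("scene",np.r_[RING[:2],.17]))
def ch(h,s,v): return 'r' if (h<4 or h>174) and s>150 else '#' if s<70 and v>100 else 'k' if v<60 else 'o' if 4<=h<=10 and s>200 and v>150 else '.'
for v in range(230,284): print(v,''.join(ch(*hsv[v,u]) for u in range(230,280)))
```

```text
t 12.75 tcp [ 0.4905 -0.0598  0.2122] F [ 0.7044 -0.0938 -0.7667] w 0.259 gf 118.7 q [ 0.1004  0.2038 -0.0735  2.2553 -0.1798  0.3401 -1.1976]
scene 0.18447250974002405
top 0.18700589361806122
O [ 0.5095 -0.0564  0.1625]
0 [[255.3, 237.1], [256.0, 252.3], [256.6, 264.1]]
6 [[255.2, 236.1], [255.8, 247.8], [256.4, 260.4]]
12 [[255.2, 234.9], [255.5, 243.1], [256.2, 256.2]]
18 [[255.1, 233.8], [255.3, 238.3], [256.0, 251.8]]
24 [[255.0, 232.6], [255.1, 233.4], [255.7, 247.0]]
[[252.2074 271.399 ]]
230 ...................k..rrrrrrr...k.................
231 ...................k..rrrrrrr...k.................
232 ...................k..rrrrrrrr..k.................
233 ...................k..rrrrrrrr..k.................
234 ...................k.#rrr..rrr#.k.................
235 ...................k.#rrr.#.rr..k.................
236 .....................#rrr##.rr....................
237 .....................#rrr##.rr....................
238 .......................rr##.rr....................
239 .......................o.###......................
240 .........................###.................
[... 1670 characters left out ...]
........................................
272 ..................................................
273 ...................##.............................
274 ...................#..............................
275 ..................###.............................
276 ..................###.............................
277 .................###..............................
278 .................###..............................
279 .................###..............................
280 .................#................................
281 ..................................................
282 ..................................................
283 ..................................................
```

```bash
cat >> kin2.py <<'E'
SLIP=np.radians(12)
def place(dz,x=.46,y=-.295,yaw=.005):
    Rg=R.from_euler("z",yaw)*R.from_euler("y",SLIP); return np.array([x,y,.07+dz])+Rg.apply([0,0,GR]),tool(Rg)
E
python3 - <<'E'
from kin2 import *
o,p,r=now(); delta(p+Rs.apply([0,-.2,0]),r,"A"); print(place(.1)[0],place(0)[0])
zp=-r.apply([0,0,1])
for l in(.05,.1,.15,.2): print(np.array(j6(p+Rs.apply([0,-l,0]),zp)))
E
```

```text
A offset [-0.0704  0.1853 -0.0263] angular [0. 0. 0.] rows>= 4.0
[ 0.4712 -0.2949  0.2228] [ 0.4712 -0.2949  0.1228]
[0.3977 0.2119 2.248  0.0857 0.0857]
[0.4358 0.2239 2.2311 0.109  0.1091]
[0.4783 0.244  2.2025 0.1455 0.1465]
[0.5233 0.2712 2.1628 0.185  0.188 ]
```

Call:
{"op": "drive_tool", "data": {"deltas": [{"gripper": 255, "offset": [-0.01, 0.026, -0.0035], "angular": [0, 0, 0]}, {"gripper": 255, "offset": [-0.025, 0.065, -0.009], "angular": [0, 0, 0]}, {"gripper": 255, "offset": [-0.04, 0.105, -0.015], "angular": [0, 0, 0]}, {"gripper": 255, "offset": [-0.056, 0.148, -0.021], "angular": [0, 0, 0]}, {"gripper": 255, "offset": [-0.0704, 0.1853, -0.0263], "angular": [0, 0, 0]}]}}

```text
t: 13.4
eef_pos: [0.4503, -0.2584, 0.211]
tool_rot: [-0.016, 0.98, 0.089, 0.176]
contact_force: [0.8, -0.7, -0.9]
gripper_width: 0.261
grasp_force: 118.7
```

Call:
{"op": "drive_tool", "data": {"deltas": [{"gripper": 255, "offset": [0, 0, 0], "angular": [0, 0, 0]}]}}

```text
t: 13.5
eef_pos: [0.4493, -0.2629, 0.211]
tool_rot: [-0.014, 0.981, 0.085, 0.176]
contact_force: [-0.4, -0.0, -1.1]
gripper_width: 0.265
grasp_force: 118.6
```

Run:
```python
from kin2 import *
status(); t,Rt=place(.1); delta(t,Rt)
```

```text
t 13.5 tcp [ 0.4493 -0.2629  0.211 ] F [-0.3957 -0.032  -1.1223] w 0.265 gf 118.6 q [ 0.6401  0.2766 -0.141   2.1558 -0.4139  0.4652 -0.5401]
 offset [ 0.0192  0.0353 -0.0054] angular [-0.0131 -0.7182  0.2154] rows>= 3.9
```

Call:
{"op": "drive_tool", "data": {"deltas": [{"gripper": 255, "offset": [0.003, 0.006, -0.005], "angular": [-0.002, -0.13, 0.04]}, {"gripper": 255, "offset": [0.007, 0.013, -0.0054], "angular": [-0.005, -0.28, 0.084]}, {"gripper": 255, "offset": [0.0115, 0.021, -0.0054], "angular": [-0.008, -0.43, 0.129]}, {"gripper": 255, "offset": [0.0155, 0.028, -0.0054], "angular": [-0.0105, -0.58, 0.174]}, {"gripper": 255, "offset": [0.0192, 0.0353, -0.0054], "angular": [-0.013, -0.718, 0.2154]}]}}

```text
t: 14.0
eef_pos: [0.4744, -0.2872, 0.223]
tool_rot: [0.0, 0.994, 0.008, -0.107]
contact_force: [1.1, -0.1, -2.3]
gripper_width: 0.263
grasp_force: 118.7
```

Call:
{"op": "drive_tool", "data": {"deltas": [{"gripper": 255, "offset": [0, 0, 0], "angular": [0, 0, 0]}, {"gripper": 255, "offset": [0, 0, 0], "angular": [0, 0, 0]}, {"gripper": 255, "offset": [0, 0, 0], "angular": [0, 0, 0]}]}}

```text
t: 14.3
eef_pos: [0.4721, -0.2875, 0.2226]
tool_rot: [-0.001, 0.994, 0.008, -0.104]
contact_force: [-0.2, -0.4, -1.6]
gripper_width: 0.261
grasp_force: 118.6
```

Run:
```python
from kin2 import *
status(); t,Rt=place(.1); delta(t,Rt)
o,p,r=now(); Rg=r*R.from_rotvec([np.pi,0,0]); O=p-Rg.apply([0,0,GR]); print("O",O)
for d in(6,9,12,15,18):
    Rq=Rg*R.from_euler("y",-np.radians(d)); print(d,proj("top",[O+Rq.apply(x) for x in([-.075,0,0],[.035,0,.014],[.14,0,0])]).round(1).tolist(),proj("scene",[O+Rq.apply(x) for x in([.035,0,0],[.14,0,.0],[.135,0,-.039])]).round(1).tolist())
for n,(u0,u1,v0,v1) in(("scene",(165,215,225,280)),("top",(350,385,172,240))):
    im=optics.read_camera(n); hsv=cv2.cvtColor(im,cv2.COLOR_BGR2HSV)
    ch=lambda h,s,v:'r' if (h<4 or h>174) and s>150 else '#' if s<80 and v>95 else 'k' if v<60 else 'B' if 95<h<125 and s>100 else '.'
    print(n,u0)
    for v in range(v0,v1): print(v,''.join(ch(*hsv[v,u]) for u in range(u0,u1)))
```

```text
t 14.3 tcp [ 0.4721 -0.2875  0.2226] F [-0.1777 -0.3789 -1.5933] w 0.261 gf 118.6 q [ 0.2922  0.4479  0.1365  1.832   0.03    1.0569 -1.151 ]
 offset [-0.001   0.0074  0.    ] angular [-0.0013 -0.0002  0.0142] rows>= 0.2
O [ 0.4609 -0.2875  0.1698]
6 [[370.2, 244.2], [368.0, 207.3], [364.5, 175.3]] [[186.1, 223.1], [177.7, 249.2], [180.6, 255.1]]
9 [[369.9, 244.4], [368.1, 207.4], [364.9, 174.6]] [[186.0, 222.8], [177.2, 247.7], [180.0, 254.3]]
12 [[369.7, 244.5], [368.3, 207.6], [365.3, 174.1]] [[185.9, 222.4], [176.8, 246.2], [179.4, 253.3]]
15 [[369.5, 244.5], [368.4, 207.7], [365.7, 173.7]] [[185.8, 222.0], [176.4, 244.5], [178.9, 252.3]]
18 [[369.2, 244.5], [368.5, 207.9], [366.1, 173.4]] [[185.7, 221.5], [176.0, 242.7], [178.3, 251.1]]
scene 165
225 ....................###.r......BBB................
226 ....................#####.........k...............
227 ...................#########.#..kkk...............
228 ...................###########..kkk...............
229 ..................############..kkkk..............
230 ..................###########..kkkkk..######......
231 ....
[... 4714 characters left out ...]
####################
223 .........##########################
224 .........##########################
225 ........###########################
226 ........###########################
227 .......#.##########################
228 ........###########################
229 .......############################
230 ........###########################
231 ......#############################
232 ......#############################
233 ......#############################
234 ......#############################
235 ......#############################
236 ....#.#############################
237 .....##############################
238 .....##############################
239 .....##############################
```

Call:
{"op": "drive_tool", "data": {"deltas": [{"gripper": 255, "offset": [-0.001, 0.0074, 0], "angular": [0, 0, 0.014]}, {"gripper": 255, "offset": [-0.001, 0.0074, 0], "angular": [0, 0, 0.014]}, {"gripper": 255, "offset": [-0.001, 0.0074, 0], "angular": [0, 0, 0.014]}]}}

```text
t: 14.7
eef_pos: [0.4718, -0.2956, 0.2236]
tool_rot: [0.0, 0.995, 0.002, -0.104]
contact_force: [0.3, -0.2, -0.3]
gripper_width: 0.262
grasp_force: 118.6
```

Run:
```python
from kin2 import *
status(); t,Rt=place(.1); delta(t,Rt)
for z in(.05,.02,.002): t,Rt=place(z); delta(t,Rt)
```

```text
t 14.7 tcp [ 0.4718 -0.2956  0.2236] F [ 0.3125 -0.2428 -0.3033] w 0.262 gf 118.6 q [ 0.3004  0.4522  0.1424  1.8229  0.03    1.0604 -1.1493]
 offset [-0.0004 -0.0006  0.0008] angular [-0.0004 -0.0002 -0.0012] rows>= 0.0
 offset [ 0.01   -0.0006  0.0498] angular [-0.0004 -0.0002 -0.0012] rows>= 1.0
 offset [ 0.0162 -0.0006  0.0791] angular [-0.0004 -0.0002 -0.0012] rows>= 1.6
 offset [ 0.0199 -0.0006  0.0967] angular [-0.0004 -0.0002 -0.0012] rows>= 2.0
```

Call:
{"op": "drive_tool", "data": {"deltas": [{"gripper": 255, "offset": [0.005, 0, 0.026], "angular": [0, 0, 0]}, {"gripper": 255, "offset": [0.01, 0, 0.05], "angular": [0, 0, 0]}, {"gripper": 255, "offset": [0.014, 0, 0.068], "angular": [0, 0, 0]}, {"gripper": 255, "offset": [0.017, -0.0005, 0.083], "angular": [0, 0, 0]}, {"gripper": 255, "offset": [0.019, -0.0005, 0.092], "angular": [0, 0, 0]}]}}

```text
t: 15.2
eef_pos: [0.4713, -0.2942, 0.1283]
tool_rot: [-0.0, 0.994, 0.003, -0.105]
contact_force: [-0.7, -0.4, -1.2]
gripper_width: 0.262
grasp_force: 118.6
```

Call:
{"op": "drive_tool", "data": {"deltas": [{"gripper": 255, "offset": [0.0005, 0, 0.0025], "angular": [0, 0, 0]}, {"gripper": 255, "offset": [0.001, 0, 0.005], "angular": [0, 0, 0]}, {"gripper": 255, "offset": [0.001, 0, 0.005], "angular": [0, 0, 0]}]}}

```text
t: 15.5
eef_pos: [0.4718, -0.2944, 0.1249]
tool_rot: [0.0, 0.995, 0.002, -0.105]
contact_force: [-0.4, 1.2, 0.0]
gripper_width: 0.265
grasp_force: 119.1
```

Run:
```python
from kin2 import *
status(); t,Rt=place(0); delta(t,Rt)
```

```text
t 15.5 tcp [ 0.4718 -0.2944  0.1249] F [-0.4268  1.1565  0.0208] w 0.265 gf 119.1 q [ 0.3112  0.5875  0.128   1.8779  0.0203  0.871  -1.1557]
 offset [-0.0001  0.0005  0.0022] angular [-0.0006 -0.      0.    ] rows>= 0.0
```

Call:
{"op": "drive_tool", "data": {"deltas": [{"gripper": 255, "offset": [0.0002, 0, 0.001], "angular": [0, 0, 0]}, {"gripper": 255, "offset": [0.0002, 0, 0.001], "angular": [0, 0, 0]}, {"gripper": 160, "offset": [0.0002, 0, 0.001], "angular": [0, 0, 0]}, {"gripper": 120, "offset": [0.0002, 0, 0.001], "angular": [0, 0, 0]}, {"gripper": 60, "offset": [0.0002, 0, 0.001], "angular": [0, 0, 0]}], "grip_force": 20}}

```text
t: 16.0
eef_pos: [0.4717, -0.2948, 0.1235]
tool_rot: [0.0, 0.995, 0.003, -0.104]
contact_force: [-0.0, -1.4, 0.4]
gripper_width: 0.682
grasp_force: 0.0
```

Call:
{"op": "drive_tool", "data": {"deltas": [{"gripper": 0, "offset": [0, 0, 0], "angular": [0, 0, 0]}, {"gripper": 0, "offset": [0, 0, 0], "angular": [0, 0, 0]}, {"gripper": 0, "offset": [0, 0, 0], "angular": [0, 0, 0]}, {"gripper": 0, "offset": [0, 0, 0], "angular": [0, 0, 0]}]}}

```text
t: 16.4
eef_pos: [0.4716, -0.2945, 0.1233]
tool_rot: [0.0, 0.995, 0.003, -0.105]
contact_force: [0.6, -0.7, 0.0]
gripper_width: 1.0
grasp_force: 0.0
```

Call:
{"op": "drive_tool", "data": {"deltas": [{"gripper": 0, "offset": [-0.004, 0, -0.02], "angular": [0, 0, 0]}, {"gripper": 0, "offset": [-0.012, 0, -0.055], "angular": [0, 0, 0]}, {"gripper": 0, "offset": [-0.02, 0, -0.095], "angular": [0, 0, 0]}, {"gripper": 0, "offset": [-0.027, 0, -0.13], "angular": [0, 0, 0]}]}}

```text
t: 16.8
eef_pos: [0.4721, -0.2946, 0.2578]
tool_rot: [0.0, 0.995, 0.003, -0.105]
contact_force: [0.8, 0.0, 0.3]
gripper_width: 1.0
grasp_force: 0.0
```

Call:
{"op": "drive_tool", "data": {"deltas": [{"gripper": 0, "offset": [-0.04, 0.03, -0.01], "angular": [0, 0, 0]}, {"gripper": 0, "offset": [-0.07, 0.07, -0.02], "angular": [0, 0, 0]}, {"gripper": 0, "offset": [-0.09, 0.11, -0.02], "angular": [0, 0, 0]}, {"gripper": 0, "offset": [-0.1, 0.15, -0.02], "angular": [0, 0, 0]}, {"gripper": 0, "offset": [-0.1, 0.19, -0.02], "angular": [0, 0, 0]}]}}

```text
t: 17.3
eef_pos: [0.3773, -0.4871, 0.2974]
tool_rot: [0.0, 0.995, 0.001, -0.105]
contact_force: [0.3, -0.7, 0.2]
gripper_width: 0.999
grasp_force: 0.0
```

Run:
```python
from bar import *
status(); ims={n:optics.read_camera(n) for n in M}
for n in M: print(n,barz(ims[n],n))
for n,f in(("top","pics/top0.png"),("scene","pics/scene0.png")):
    a=cv2.imread(f)
    for im,l in((a,"before"),(ims[n],"after")):
        hsv=cv2.cvtColor(im,cv2.COLOR_BGR2HSV); q=proj(n,[.46,-.295,.084])[0]
        m=cv2.inRange(hsv,(0,150,100),(4,255,255))|cv2.inRange(hsv,(174,150,100),(180,255,255));k=np.zeros_like(m);cv2.circle(k,tuple(np.int32(q)),18,255,-1);v,u=np.nonzero(m&k);print(n,l,"handle",len(u),u.mean() if len(u) else 0,v.mean() if len(u) else 0)
hsv=[cv2.cvtColor(i,cv2.COLOR_BGR2HSV) for i in(cv2.imread("pics/top0.png"),ims["top"])]
ch=lambda h,s,v:'r' if (h<4 or h>174) and s>150 else '#' if s<80 and v>95 else 'B' if 95<h<125 and s>100 else '.'
for v in range(178,252,2): print(v,'  '.join(''.join(ch(*H[v,u]) for u in range(348,382)) for H in hsv))
```

```text
t 17.3 tcp [ 0.3773 -0.4871  0.2974] F [ 0.3351 -0.6526  0.1742] w 0.999 gf 0.0 q [ 0.5734  0.4521  0.2449  1.6457  0.0481  1.2014 -0.7864]
scene 0.18471381091979946
top 0.18690322177450064
top before handle 150 365.4866666666667 222.43333333333334
top after handle 152 365.2105263157895 222.3684210526316
scene before handle 0 0 0
scene after handle 0 0 0
178 ..................................  ..................................
180 ...............#..................  ...............#..................
182 .............####.................  ..............###.................
184 .............####.................  ..............###.................
186 ..............###.................  ..............###.................
188 ..............###.................  ..............###.................
190 ..............###.................  ..............###.................
192 ..............###.................  ..............###.................
194 ..............###.................  ..............###.................
196 ...............###................  ..............####..........
[... 1331 characters left out ...]
......rrrr.rr###.........
234 .....###.........########.........  .....###........#########.........
236 .....####.......#########.........  .....####.......#########.........
238 .....######...###########.........  .....######...###########.........
240 .....######...###########.........  .....######...###########.........
242 .....##################...##......  .....######....#######.....#......
244 .....###..#.B.B.#####.....#.......  .....###...BBBBB#####BBBBB........
246 .................###....#.........  .................###..............
248 ..................#...##..........  ......................###.........
250 .....#######...###########........  .....#######..############........
```

```bash
python3 -c "
from station import bot
print(bot.hand_in())"
```

```text
the job is handed in; nothing more can be done
None
```

The job is handed in at about 17 s: the pole pulled the guard down about 104 mm with its hook in the ring, to what I take to be the stop (extra pushes of about 6 N no longer moved it, though the camera height readings alone don't confirm that); the pole was then unhooked, the guard stayed down, and the pole lies back in its rest, matching its starting picture to within a pixel.

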